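# Ready the hand-crank charger before the power cut

### The job

Put the battery pack flat into the charger's open tray, swing the tray's lid over it and press it down until it clicks fully shut. Then swing the folded crank handle out until it latches, and wind the wheel clockwise (as you face it) at least one full turn, leaving the handle latched out and the lid shut. Reach in under the hook rail without knocking it, and leave the other things on the desk alone.

Things in the scene. Friction and masses are not known exactly. Their poses are not given: they have to be found in the camera images.
- charger: Hand-crank charger, fixed, 330 wide, 180 high. Origin on the desk under the wheel's centre; z up, -x its front (towards the robot), +y left seen from the robot. On the left a housing (y -90 to 90) with a face sloping 35 degrees, looking up and to the front: centre (0, 0, 120), up-slope U = (cos35, 0, sin35), outward normal N = (-sin35, 0, cos35). On its right the battery tray.
- wheel_hub (a point): Centre of the sloped face, on the wheel's axis (fixed to the charger, same axes as the charger). The wheel is an aluminium disc of radius 68, from 6 to 18 along N off the face.
- wheel (a joint): Wheel angle, rad: 0 at start, grows clockwise seen facing the wheel (from the bottom the handle goes first towards +y of the charger, then up the slope). Friction 0.1 N m. Two fork lugs on the face (74 to 86 down-slope of the hub, 50 high along N, 15 apart) block the wheel while the handle is folded; with it latched out the wheel turns freely, any number of turns.
- crank_pivot (a point): Hinge of the crank handle, on the wheel between two steel cheeks (21 wide over all): 58 from the wheel's axis and 42 along N off the face. With the wheel at 0 it lies at the bottom (down-slope, -58 U) of the wheel and the hinge line runs along the charger's y.
- handle (a joint): Crank handle angle, rad: 0 = folded flat over the wheel, from the pivot across the hub; grows as its tip is lifted off the wheel; end stop 1.60, standing out along N. From about 0.9 to 1.25 it pushes a spring pawl aside (about 2 N at the grip); beyond about 1.4 the pawl has snapped behind it: latched. Starts at 0 to 0.15. Stays where left.
- handle_grip (a point): Point on the handle's axis 62 from its pivot, a good place to pinch (frame turns with the handle: x from the pivot to the tip, y along its hinge). The grip is a black cylinder of diameter 20 from 24 to 94 from the pivot, and spins freely about its own axis; pinched lightly it also turns between the fingers as it swings out; folded, its axis is 24 above the disc.
- tray (a point): Centre of the tray's floor, 40 above the desk, at (-30, -172, 40) of the charger, same axes. The tray is 62 (x) by 106 (y) inside; along the two long sides the lip is only 7 high; the end walls stand 22 high (+y end) and 36 high (hinge end, -y).
- lid (a joint): Lid angle, rad: 0 = shut, grows as it opens; starts at 1.75 to 2.0, leaning outwards (to -y). Stiff hinge (0.08 N m): stays where left. In the last 0.1 rad a spring catch at the free end resists: about 6 to 10 N down at the free edge clicks it shut, and it then stays.
- lid_hinge (a point): Middle of the lid's hinge line, which runs along the charger's x, at (-30, -234, 80) of the charger: the right-hand end of the tray.
- lid_edge (a point): Point on the lid's outer (upper) face 118 from the hinge, near the free edge. The lid is 80 wide (x), 131 long from the hinge, 6 thick, its outer face 6 beyond the hinge line's plane, with 14 high skirts on the inside of its long sides. Shut, its top is 86 above the desk.
- pack: Battery pack, loose: a black block 96 (x) x 52 (y) x 36 high with a grey band round its ends and two small brass contacts on top, 0.15 to 0.3 kg, origin at the centre of its underside. It goes in with its length along the tray's y, either way round.
- rail: Hook rail, fixed, same origin and axes as the charger: steel bar of diameter 14 along y at x = 0, z = 390, y = -30 to 400, over the wheel, on arms from two posts behind (x = 170, y = -30 and 400). A steel mug hangs at y = 200 (down to z = 255), a headset hanger at y = 320. An upright tool over the wheel would meet the bar; one tilted to the face's slope passes in front of it.
- notes: Bystander: square note block 76 x 76 x 34, paper.
- coaster: Bystander: round wooden coaster, diameter 96, 9 high.
- clip: Bystander: blue binder clip, about 45 x 41 x 17.
- dispenser: Bystander: black tape dispenser, 135 x 52 x 77 high.
- stapler: Bystander: stapler, 135 x 32 x 55 high.
- weight: Bystander: low glass paperweight, diameter 68, 34 high.
Not all that is in view belongs to the job. What is shaped like the pack but blue or orange is not meant.

How it is judged:
On the way, in this order (a step that is already met when the one before it is completed fails the run):
1. the battery pack lies flat in the tray (x of pack in the frame of tray between -0.01 and 0.01 m and y of pack in the frame of tray between -0.01 and 0.01 m and z of pack in the frame of tray between -0.006 and 0.006 m), for 0.2 s.
2. the lid is clicked shut over it (all of step 1 and value of joint lid below 0.035 rad), for 0.2 s.
3. the crank handle is swung out and latched (value of joint handle above 1.4 rad), for 0.2 s.
4. the wheel has been wound a full turn clockwise with the handle latched (value of joint wheel above 5.9 rad and value of joint handle above 1.4 rad), for 0.1 s.
At the end, for the whole second after the job is handed in: The pack lies flat in the tray (within 10 mm of its centre, 6 mm in height), the lid is shut (under 0.035 rad), the handle stands latched (over 1.4 rad), the wheel has been wound at least 5.9 rad (338 degrees) clockwise and stands still (all of step 2 and all of step 4 and linear speed of pack below 0.02 m/s and velocity of joint wheel between -0.1 and 0.1 rad/s); the robot touches nothing.
It fails at once if one of the other things on the desk is pushed aside by more than 20 mm (distance of any of notes, coaster, clip, dispenser, stapler, weight from where it was at the start of the episode above 0.02 m).
It fails at once if the hook rail is knocked (over 5 N) (contact force between rail and the arm above 5 N or contact force between rail and the fingers above 5 N).
It also fails if it takes over 72 s, if anything falls off the work surface, if the arm or the gripper's body presses on something with over 40 N, if the wrist force passes 120 N, or if a joint passes its speed limit or range.

### The arm

A 6-joint arm with a two-finger parallel gripper is mounted at the origin on the work surface. World frame = base frame: x ahead of the robot, y to its left, z up, the work surface at z = 0. Lengths are in m, angles in rad, forces in N, time in s.
With the tool pointing down it reaches from about 0.225 to 0.725 m from the base axis. Payload 3.1 kg.
Tool frame: the origin (TCP) lies on the centre line of the jaws, within the pads' length; the fingertips stand 19 mm ahead of it and the grasp point (between the pads) is the TCP (arm.nose_length is the distance from the TCP to the fingertips, in m); x points along the fingers, y is the direction in which the jaws open and shut, and the axes are right-handed (so a half turn about x gives the same grasp; the last joint's range is limited). The gripper opens to 85 mm and grips with 20 to 120 N. Pads are 22 mm wide; open, the fingers measure 114 mm over their backs; the gripper's body (76 mm by 85 mm) begins 54 mm behind the grasp point. The pads swing forward as they close: fully open they stand 13 mm farther back than shut.
Start: joints at [1.206, 0.048, 0.099, 1.622, 0, 1.443], TCP at [0.123, 0.51, 0.25] pointing down, gripper open.
Joint ranges: [-2.91, 2.91], [-0.99, 1.94], [-1.21, 1.42], [-2.12, 2.29], [-1.49, 1.47], [-3.14, 3.14]. Speed limits (rad/s): [2.79, 2.79, 3.14, 3.14, 3.14, 3.14].

### API

Orientations are given as a rotation vector (axis times angle).
In Python, from rig import arm, cams, order gives the robot as it stands. The module is installed in compiled form; this text tells all that it offers.
- The arm moves only by the tool jog_arm, never from a script. Its argument "motion" is a list of rows, each an object of numbers: "tx", "ty", "tz": the shift along the tool's x, y, z in cm; "ax", "ay", "az": the turn, a rotation vector about the tool's x, y, z in rad. In form: [{"tx": .., "ty": .., "tz": .., "ax": .., "ay": .., "az": ..}, ...]. A call has 1 to 10 rows; each row is the pose to reach, as a shift and turn from the pose commanded when the call began, along the tool's axes at that moment; what a row does not reach only later rows make up. A row lasts 1/12 s, in which the tool goes at most 41.7 mm and 7.16 degrees, less where a joint would pass 70% of its speed; a pose out of reach is approached as far as the arm can. A call with a gripper value outside its range is refused whole. "jaw" is the opening, from 0 (shut) to 1 (fully open), set as the call begins (left out, the last holds). The fingers move at their own pace and stop on an object; "newtons" is the grip in N (left out, the last holds). Time passes only in rows, so rows that repeat a pose let the fingers close. It gives the time, the measured TCP pose, the force and the opening at its end, in the units of the state.
- arm.read_state(): the state, without advancing time (a new reading comes with each control period).
- cams.read_camera(name): name is "scene" or "side" or "wrist"; returns the picture (384x512x3 uint8, blue, green, red); there is no depth.
- cams.get_calibration(name): a dict with "fx", "fy", "cx", "cy" (pixels), "world_from_camera" (4x4, takes a point from camera to world coordinates). Camera axes: x right, y down, z forward; pixel columns grow to the right and rows downward; lengths in m; the calibration is good to about 2 mm. A picture is of the moment at which its call begins: read the wrist's pose just before it. get_calibration takes no time and is no camera call; for the wrist camera it gives the pose at the moment of the call.
- order.job_done(): hands the job in, once; it reports no verdict.
The state is a dict: "t": time; "joint_positions": joint angles; "qd": joint speeds; "effort": joint torques, N m; "eef_pos": TCP position; "tool_rot": TCP orientation; "ft_force": force on the tool from outside, world axes, zero at the start; "ft_torque": the same for the moment, N m; "width": finger opening in m.
Only numpy, scipy, OpenCV 4.12 (cv2) and the standard library are available. Lean on these libraries where they do the work, as an engineer would, in place of code of your own. Each camera call takes 0.05 s, during which the arm holds its last target.

## Working session

There is one attempt and no reset: what is moved stays moved. The work goes in short steps, Python scripts to look and compute and a tool call to move; the robot and the scene stay as the last step left them, time stands still between calls to the robot, and variables do not carry over. Pictures are saved under pics/ and viewed, and the job is handed in when it is done.

Besides the shell and the picture viewer there is one more tool, called after "Request:" as a command line: name --argument value ..., lists and objects as JSON in quotes. jog_arm: Moves the arm, as the interface text tells. Its arguments: {"type":"object","properties":{"motion":{"type":"array"},"jaw":{"type":"number"},"newtons":{"type":"number"}},"required":["motion"]}

```bash
mkdir -p pics; ls; python3 - <<'E'
from rig import arm,cams,order
import cv2,numpy as np
print(arm.read_state(), arm.nose_length)
for n in ["scene","side","wrist"]:
    c=cams.get_calibration(n); print(n,c)
    cv2.imwrite(f"pics/{n}0.png",cams.read_camera(n))
E
```

```text
pics
{'t': 0.0, 'joint_positions': array([1.20622649e+00, 4.87450448e-02, 9.75535380e-02, 1.62200344e+00,
       1.71823032e-05, 1.44300014e+00]), 'qd': array([-0.00098507,  0.00065458, -0.00066882,  0.00017029, -0.00117879,
        0.00142274]), 'effort': array([ 3.23510276e-04, -3.38783956e+01,  3.20013893e+01,  2.03989696e-02,
       -8.44300894e-05,  7.21170323e-06]), 'eef_pos': array([0.12294405, 0.50980289, 0.24909788]), 'tool_rot': array([ 0.18407096,  1.56339263, -0.18772582]), 'ft_force': array([ 0.37019124,  0.05959672, -0.0610178 ]), 'ft_torque': array([-0.01535303,  0.02266225, -0.01536232]), 'width': 0.08575153608474466} 0.019
scene {'fx': 498.63282325686816, 'fy': 498.63282325686816, 'cx': 257.26974397358384, 'cy': 188.96684855779444, 'world_from_camera': array([[-0.86100718,  0.41681432, -0.29143175,  1.02693728],
       [ 0.50856415,  0.69951046, -0.50204345,  0.8165738 ],
       [-0.00539935, -0.58047475, -0.81426035,  1.48845027],
       [ 0.        ,  0.        ,  0.        ,  1.        ]])}
side {'fx': 385.49343878449315, 'fy': 385.49343878449315, 'cx': 253.98723647846458, 'cy': 195.92884105905952, 'world_from_camera': array([[-0.94639057, -0.25767396,  0.1948051 ,  0.30608636],
       [-0.3229382 ,  0.74077755, -0.58903272,  0.61429963],
       [ 0.00747114, -0.62036502, -0.78427765,  0.94319553],
       [ 0.        ,  0.        ,  0.        ,  1.        ]])}
wrist {'fx': 305.6108733308486, 'fy': 305.6108733308486, 'cx': 259.8788213681792, 'cy': 188.5573888115696, 'world_from_camera': array([[ 0.23544029,  0.9260421 ,  0.29498119,  0.04676507],
       [ 0.97188457, -0.22343523, -0.07427711,  0.52908541],
       [-0.00287454,  0.30417549, -0.95261168,  0.37426944],
       [ 0.        ,  0.        ,  0.        ,  1.        ]])}
```

View pics/scene0.png

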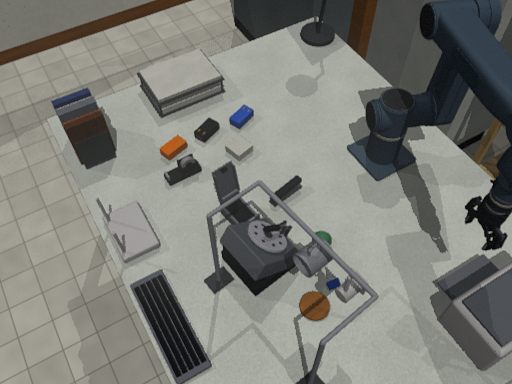

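View pics/side0.png

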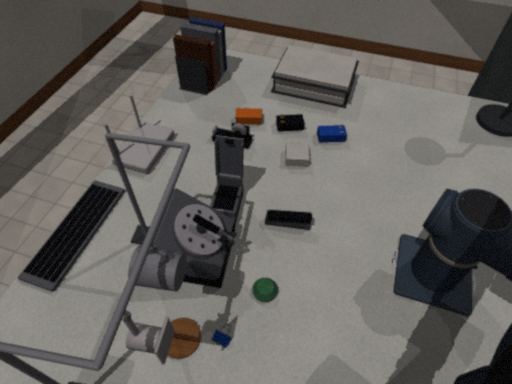

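View pics/wrist0.png

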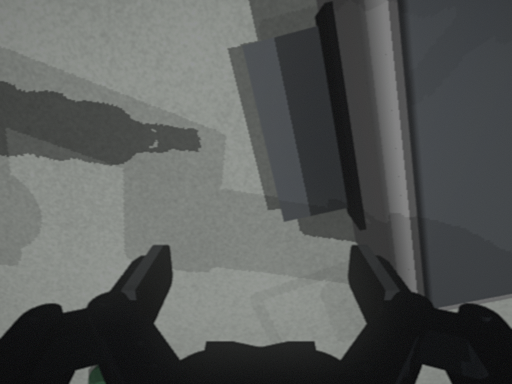

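Candidates for the pack: orange block at scene (174,147), black block at scene (207,129) / side (290,122), blue block at scene (241,116). There is also a black stapler at (286,190) and the tape dispenser at (183,170). The black block is the one that fits. I'll check it in crops.

```bash
python3 - <<'E'
import cv2
s=cv2.imread("pics/scene0.png"); d=cv2.imread("pics/side0.png")
cv2.imwrite("pics/c1.png",cv2.resize(s[90:300,150:350],None,fx=3.9,fy=2.8,interpolation=cv2.INTER_CUBIC) if 0 else cv2.resize(s[95:190,150:270],None,fx=6,fy=6,interpolation=cv2.INTER_CUBIC))
cv2.imwrite("pics/c2.png",cv2.resize(d[90:190,200:330],None,fx=6,fy=6,interpolation=cv2.INTER_CUBIC)[:600])
cv2.imwrite("pics/c3.png",cv2.resize(s[155:300,190:320],None,fx=4,fy=4,interpolation=cv2.INTER_CUBIC))
cv2.imwrite("pics/c4.png",cv2.resize(d[130:290,130:270],None,fx=3.7,fy=3.7,interpolation=cv2.INTER_CUBIC))
E
```

```text
(no output)
```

View pics/c1.png

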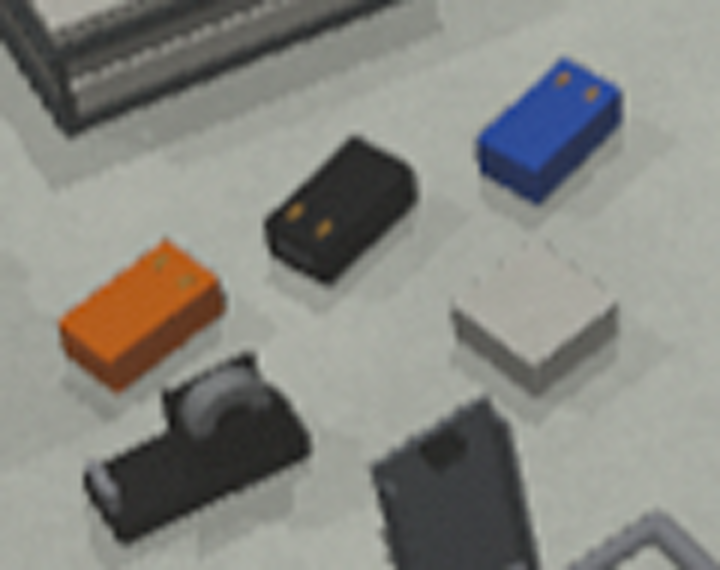

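View pics/c2.png

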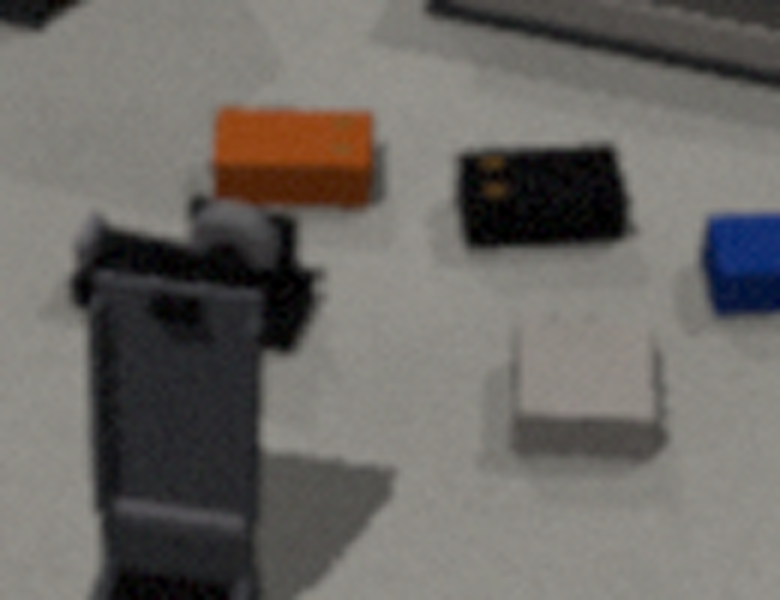

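View pics/c3.png

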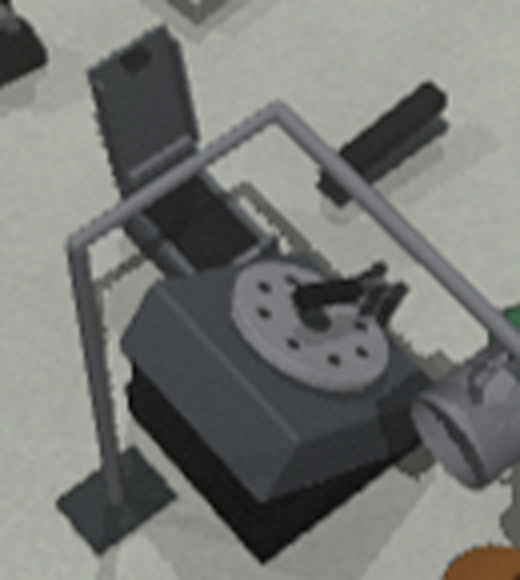

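View pics/c4.png

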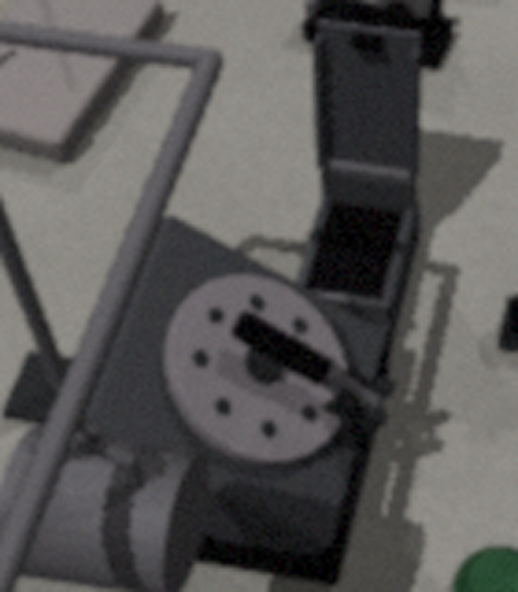

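```bash
cat > h.py <<'E'
import numpy as np,cv2
from scipy.optimize import least_squares
from scipy.spatial.transform import Rotation as R
from rig import cams
C={n:cams.get_calibration(n) for n in ["scene","side"]}
def proj(c,P):
    P=np.atleast_2d(P); T=np.linalg.inv(c["world_from_camera"]); q=P@T[:3,:3].T+T[:3,3]
    return np.c_[q[:,0]/q[:,2]*c["fx"]+c["cx"],q[:,1]/q[:,2]*c["fy"]+c["cy"]]
def tri(obs): # list of (calib,(u,v))
    f=lambda X:np.concatenate([(proj(c,X)[0]-uv) for c,uv in obs])
    r=least_squares(f,[0.4,0,0.1]); return r.x,np.abs(r.fun).max()
def onz(c,uv,z):
    M=c["world_from_camera"];d=M[:3,:3]@np.array([(uv[0]-c["cx"])/c["fx"],(uv[1]-c["cy"])/c["fy"],1]);o=M[:3,3]
    return o+d*(z-o[2])/d[2]
def un(U,V,s,ox,oy): return np.array([(U+.5)/s-.5+ox,(V+.5)/s-.5+oy])
E
python3 - <<'E'
from h import *
S=C["scene"];D=C["side"]
c1=lambda U,V:un(U,V,6,150,95); c2=lambda U,V:un(U,V,6,200,90)
c3=lambda U,V:un(U,V,4,190,155); c4=lambda U,V:un(U,V,3.7,130,130)
p={"contA":(c1(295,212),c2(493,163)),"contB":(c1(323,229),c2(495,190)),"pack far-l":(c1(355,138),c2(612,147)),
"packl":(c1(268,223),c2(460,153)),
"wheel":(c3(310,325),c4(256,367)),"railR":(c3(280,105),c4(215,57)),"railL":((375,295),(100,358)),
"lidtopA":(c3(90,72),c4(318,25)),"lidtopB":(c3(163,28),c4(420,35))}
for k,(a,b) in p.items(): print(k,*[np.round(x,4) for x in tri([(S,a),(D,b)])])
E
```

```text
contA [ 0.5564 -0.4482  0.0293] 0.4329
contB [ 0.548  -0.424   0.0306] 0.3518
pack far-l [ 0.4923 -0.4864  0.0296] 0.3482
packl [ 0.5768 -0.446   0.0327] 0.5131
wheel [0.6055 0.1489 0.1288] 0.223
railR [0.614  0.1182 0.3897] 0.2485
railL [0.5514 0.5374 0.3884] 2.0155
lidtopA [ 0.6595 -0.1071  0.2026] 0.0384
lidtopB [ 0.5844 -0.1221  0.2   ] 0.833
```

```bash
cat >> h.py <<'E'
from rig import arm
def Rm(a,j):
    a=np.array(a,float);a/=np.linalg.norm(a);j=np.array(j,float);j-=a*(a@j);j/=np.linalg.norm(j)
    return np.c_[a,j,np.cross(a,j)]
def cur():
    s=arm.read_state(); return np.array(s["eef_pos"]),R.from_rotvec(s["tool_rot"]).as_matrix(),s
def go(P,Rt=None,flip=False,base=None):
    p,Rc,s=cur()
    if base is not None: p,Rc=base
    if Rt is None: Rt=Rc
    if flip: Rt=Rt@np.diag([1,-1,-1])
    d=Rc.T@(np.array(P)-p)*100; w=R.from_matrix(Rc.T@Rt).as_rotvec()
    print("t",round(float(s["t"]),2),"move",dict(zip(["tx","ty","tz","ax","ay","az"],np.round(np.r_[d,w],3).tolist())),"rows",round(np.linalg.norm(d)/4.17,1),round(np.degrees(np.linalg.norm(w))/7.16,1))
def snap(n,f):
    c=cams.get_calibration(n); im=cams.read_camera(n); cv2.imwrite(f"pics/{f}.png",im); np.save(f"pics/{f}.npy",c,allow_pickle=True); return c,im
def lc(f): return np.load(f"pics/{f}.npy",allow_pickle=True).item()
E
python3 - <<'E'
from h import *
p,Rc,s=cur(); print(np.round(Rc,3))
W=cams.get_calibration("wrist")["world_from_camera"]
print("cam in tool",np.round(Rc.T@(W[:3,3]-p),3),np.round(Rc.T@W[:3,:3],3))
t=0.148; go([0.36,0.12,0.30],Rm([0,0,-1],[-np.sin(t),np.cos(t),0])); go([0.36,0.12,0.30],Rm([0,0,-1],[-np.sin(t),np.cos(t),0]),flip=True)
E
```

```text
[[-0.001  0.235  0.972]
 [-0.002  0.972 -0.235]
 [-1.    -0.002 -0.   ]]
cam in tool [-0.125  0.001 -0.079] [[ 0.001 -0.304  0.953]
 [ 1.    -0.001 -0.001]
 [ 0.001  0.953  0.304]]
t 0.15 move {'tx': -5.013, 'ty': -32.358, 'tz': 32.183, 'ax': -0.385, 'ay': -0.001, 'az': 0.002} rows 11.0 3.1
t 0.15 move {'tx': -5.013, 'ty': -32.358, 'tz': 32.183, 'ax': 2.757, 'ay': 0.002, 'az': 0.001} rows 11.0 22.1
```

Request:
jog_arm --motion '[{"tx": -5, "ty": -32.4, "tz": 32.2, "ax": -0.385}, {"tx": -5, "ty": -32.4, "tz": 32.2, "ax": -0.385}, {"tx": -5, "ty": -32.4, "tz": 32.2, "ax": -0.385}, {"tx": -5, "ty": -32.4, "tz": 32.2, "ax": -0.385}, {"tx": -5, "ty": -32.4, "tz": 32.2, "ax": -0.385}, {"tx": -5, "ty": -32.4, "tz": 32.2, "ax": -0.385}, {"tx": -5, "ty": -32.4, "tz": 32.2, "ax": -0.385}, {"tx": -5, "ty": -32.4, "tz": 32.2, "ax": -0.385}, {"tx": -5, "ty": -32.4, "tz": 32.2, "ax": -0.385}, {"tx": -5, "ty": -32.4, "tz": 32.2, "ax": -0.385}]'

```text
validation failed for argument at $.mo...
```

```bash
python3 - <<'E'
from h import *
print(cur()[0]); snap("wrist","w1")
t=0.148; go([0.36,-0.02,0.33],Rm([0,0,-1],[-np.sin(t),np.cos(t),0]))
E
```

```text
[0.12300815 0.50995009 0.24935751]
t 0.2 move {'tx': -7.982, 'ty': -45.976, 'tz': 35.465, 'ax': -0.385, 'ay': -0.0, 'az': 0.001} rows 14.1 3.1
```

View pics/w1.png

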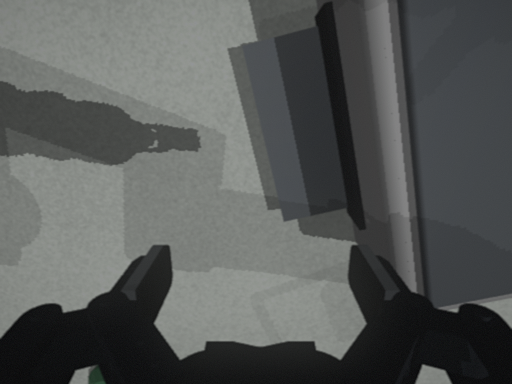

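Request:
jog_arm --motion '[{"tx": -5, "ty": -32.4, "tz": 32.2, "ax": -0.385, "ay": 0, "az": 0}, {"tx": -5, "ty": -32.4, "tz": 32.2, "ax": -0.385, "ay": 0, "az": 0}, {"tx": -5, "ty": -32.4, "tz": 32.2, "ax": -0.385, "ay": 0, "az": 0}, {"tx": -5, "ty": -32.4, "tz": 32.2, "ax": -0.385, "ay": 0, "az": 0}, {"tx": -5, "ty": -32.4, "tz": 32.2, "ax": -0.385, "ay": 0, "az": 0}, {"tx": -5, "ty": -32.4, "tz": 32.2, "ax": -0.385, "ay": 0, "az": 0}, {"tx": -5, "ty": -32.4, "tz": 32.2, "ax": -0.385, "ay": 0, "az": 0}, {"tx": -5, "ty": -32.4, "tz": 32.2, "ax": -0.385, "ay": 0, "az": 0}, {"tx": -5, "ty": -32.4, "tz": 32.2, "ax": -0.385, "ay": 0, "az": 0}, {"tx": -5, "ty": -32.4, "tz": 32.2, "ax": -0.385, "ay": 0, "az": 0}]'

```text
t: 1.03
eef_pos: [0.3338, 0.1622, 0.295]
tool_rot: [-0.116, 1.567, 0.117]
ft_force: [1.5, 1.0, 0.1]
width: 0.0856
```

```bash
python3 - <<'E'
from h import *
print(cur()[0]); snap("wrist","w2")
t=0.148; go([0.40,-0.10,0.34],Rm([0,0,-1],[-np.sin(t),np.cos(t),0]))
E
```

```text
[0.33381513 0.16222568 0.29496892]
t 1.08 move {'tx': -4.264, 'ty': -26.174, 'tz': 2.621, 'ax': -0.011, 'ay': 0.004, 'az': 0.007} rows 6.4 0.1
```

View pics/w2.png

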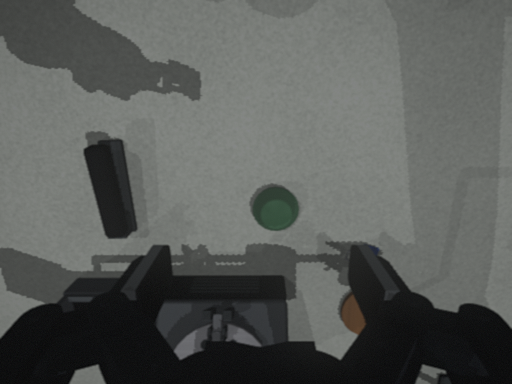

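```bash
python3 - <<'E'
from h import *
p,Rc,s=cur(); print(np.round(s["joint_positions"],3), np.arctan2(Rc[1,1],Rc[0,1]))
s=cv2.imread("pics/scene0.png");cv2.imwrite("pics/c5.png",cv2.resize(s[150:270,420:512],None,fx=5,fy=5,interpolation=cv2.INTER_CUBIC))
E
```

```text
[ 0.256 -0.33  -0.147  1.751 -0.008  0.119] 1.7079709083212617
```

View pics/c5.png

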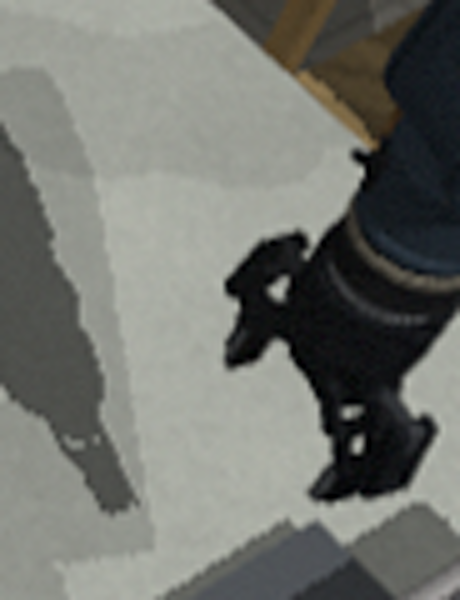

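```bash
python3 - <<'E'
from h import *
t=0.148; ca,sa=np.cos(t),np.sin(t); q=np.radians(35)
go([0.37,0.02,0.36],Rm([np.sin(q)*ca,np.sin(q)*sa,-np.cos(q)],[-sa,ca,0]))
E
```

```text
t 1.08 move {'tx': -6.356, 'ty': -13.891, 'tz': 1.299, 'ax': -0.008, 'ay': -0.607, 'az': 0.01} rows 3.7 4.9
```

Request:
jog_arm --motion '[{"tx": -6.4, "ty": -13.9, "tz": 1.3, "ax": -0.008, "ay": -0.607, "az": 0.01}, {"tx": -6.4, "ty": -13.9, "tz": 1.3, "ax": -0.008, "ay": -0.607, "az": 0.01}, {"tx": -6.4, "ty": -13.9, "tz": 1.3, "ax": -0.008, "ay": -0.607, "az": 0.01}, {"tx": -6.4, "ty": -13.9, "tz": 1.3, "ax": -0.008, "ay": -0.607, "az": 0.01}, {"tx": -6.4, "ty": -13.9, "tz": 1.3, "ax": -0.008, "ay": -0.607, "az": 0.01}, {"tx": -6.4, "ty": -13.9, "tz": 1.3, "ax": -0.008, "ay": -0.607, "az": 0.01}, {"tx": -6.4, "ty": -13.9, "tz": 1.3, "ax": -0.008, "ay": -0.607, "az": 0.01}]'

```text
t: 1.67
eef_pos: [0.3656, 0.0279, 0.3582]
tool_rot: [-0.069, 0.962, 0.146]
ft_force: [-0.1, -0.4, 0.5]
width: 0.0852
```

```bash
python3 - <<'E'
from h import *
print(cur()[0]); c,im=snap("wrist","w3")
cv2.imwrite("pics/w3b.png",cv2.resize(im[:290],None,fx=1.56,fy=1.56,interpolation=cv2.INTER_CUBIC))
t=0.445; go([0.45,-0.40,0.30],Rm([0,0,-1],[-np.sin(t),np.cos(t),0]))
E
```

```text
[0.36563351 0.02791091 0.35820835]
t 1.72 move {'tx': 5.441, 'ty': -43.666, 'tz': -1.938, 'ax': -0.28, 'ay': 0.603, 'az': 0.081} rows 10.6 5.4
```

View pics/w3b.png

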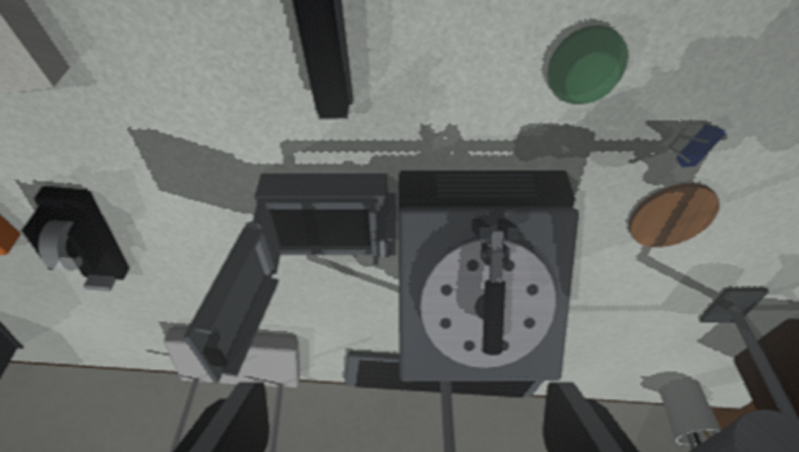

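```bash
cat > fit.py <<'E'
from h import *
S=C["scene"];D=C["side"];W=lc("w3")
c3=lambda U,V:un(U,V,4,190,155); c4=lambda U,V:un(U,V,3.7,130,130)
q=np.radians(35);U=np.array([np.cos(q),0,np.sin(q)]);N=np.array([-np.sin(q),0,np.cos(q)]);Y=np.array([0,1.,0])
a=np.linspace(0,2*np.pi,181)
disc=np.array([0,0,.12])+.018*N+.068*(np.cos(a)[:,None]*U+np.sin(a)[:,None]*Y)
def toW(P,x): 
    c,s=np.cos(x[2]),np.sin(x[2]); P=np.atleast_2d(P)
    return np.c_[x[0]+c*P[:,0]-s*P[:,1],x[1]+s*P[:,0]+c*P[:,1],P[:,2]+(x[3] if len(x)>3 else 0)]
def bb(c,P):
    u=proj(c,P); return np.r_[u.min(0),u.max(0)]
obsbb=[(S,np.r_[c3(232,258),c3(388,390)]),(D,np.r_[c4(165,272),c4(347,462)]),(W,np.r_[un(420,238,1.56,0,0),un(556,368,1.56,0,0)])]
pts=[(S,c3(280,105),[0,-.03,.39]),(D,c4(215,57),[0,-.03,.39]),(S,np.array([375,295.]),[0,.4,.39]),(D,np.array([100,358.]),[0,.4,.39])]
def f(x):
    r=[(bb(c,toW(disc,x))-o)*(1.0) for c,o in obsbb]
    r+=[proj(c,toW(P,x))[0]-o for c,o,P in pts]
    return np.concatenate(r)
if __name__=="__main__":
    for x0 in ([.61,.148,.148],[.61,.148,.148,0]):
        r=least_squares(f,x0,loss="soft_l1"); print(np.round(r.x,4)); print(np.round(f(r.x),1))
    x=r.x[:3] if 0 else least_squares(f,[.61,.148,.148],loss="soft_l1").x
    im=cv2.imread("pics/w3.png")
    P=[[-.03+i*.031,-.172+j*.053,.04] for i,j in((-1,-1),(1,-1),(1,1),(-1,1))]
    for c,fn in((W,"w3"),(S,"scene0"),(D,"side0")):
        im=cv2.resize(cv2.imread(f"pics/{fn}.png"),None,fx=3,fy=3,interpolation=cv2.INTER_CUBIC)
        def pl(P,col):
            u=(proj(c,toW(P,x))+.5)*3-.5; cv2.polylines(im,[np.round(u).astype(int)],True,col,1)
        pl(disc,(0,0,255)); pl(P,(0,255,0)); pl([[-.07,-.234,.08],[.01,-.234,.08]],(255,0,255))
        pl([[-.05,-.09,.0],[-.05,.09,0.]],(255,255,0))
        for l,col in((1.75,(255,255,0)),(1.9,(0,255,255)),(2.0,(255,0,0))):
            e=lambda x_,r_:[x_,-.234+r_*np.cos(l)-.006*np.sin(l)*0,.08+r_*np.sin(l)]
            pl([e(-.07,0),e(-.07,.131),e(.01,.131),e(.01,0)],col)
        cu=(proj(c,toW([-.02,-.1,.1],x))[0]*3).astype(int); 
        x0=max(0,cu[0]-350);y0=max(0,cu[1]-290); cv2.imwrite(f"pics/o_{fn}.png",im[y0:y0+580,x0:x0+700])
E
python3 fit.py
```

```text
[0.6114 0.1493 0.1585]
[ 0.8  0.2  0.7 -3.   0.9 -0.1  0.2 -0.8 -1.4  0.3 -1.5 -0.6 -0.5  0.4
 -1.4  0.3  1.4 -0.6 -1.5  6.9]
[6.113e-01 1.493e-01 1.584e-01 1.000e-04]
[ 0.8  0.2  0.7 -3.1  0.9 -0.1  0.2 -0.8 -1.3  0.3 -1.4 -0.6 -0.4  0.3
 -1.4  0.3  1.4 -0.6 -1.6  6.9]
```

View pics/o_w3.png

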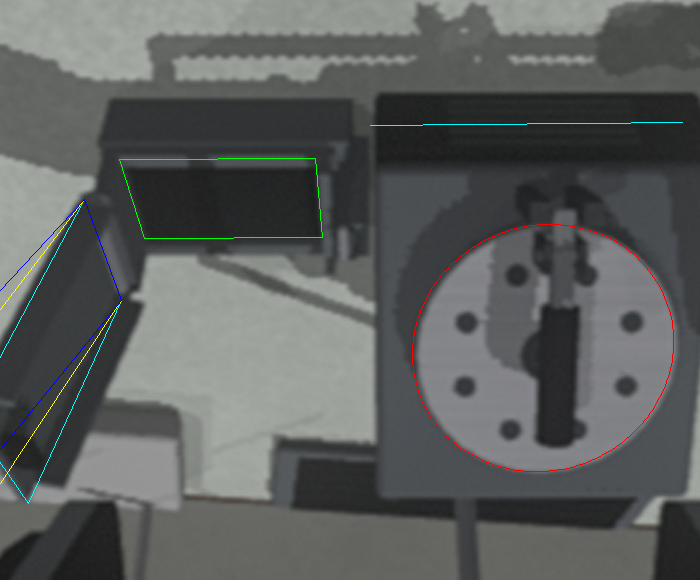

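View pics/o_side0.png

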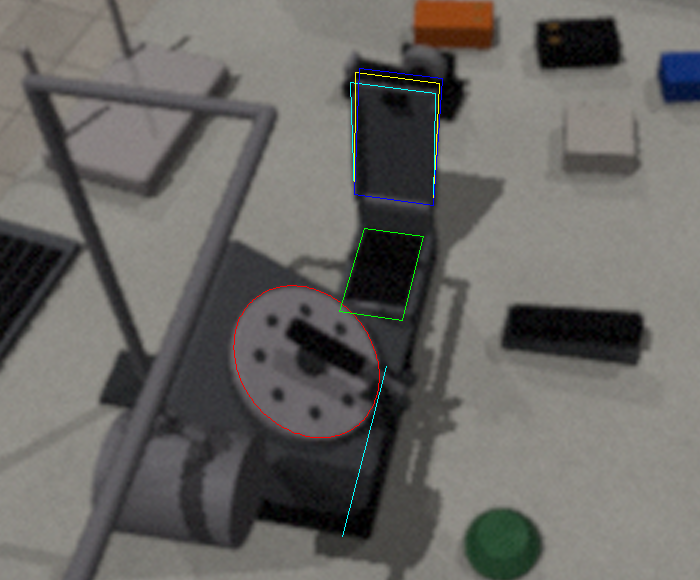

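Request:
jog_arm --motion '[{"tx": 5.4, "ty": -43.7, "tz": -1.9, "ax": -0.28, "ay": 0.603, "az": 0.081}, {"tx": 5.4, "ty": -43.7, "tz": -1.9, "ax": -0.28, "ay": 0.603, "az": 0.081}, {"tx": 5.4, "ty": -43.7, "tz": -1.9, "ax": -0.28, "ay": 0.603, "az": 0.081}, {"tx": 5.4, "ty": -43.7, "tz": -1.9, "ax": -0.28, "ay": 0.603, "az": 0.081}, {"tx": 5.4, "ty": -43.7, "tz": -1.9, "ax": -0.28, "ay": 0.603, "az": 0.081}, {"tx": 5.4, "ty": -43.7, "tz": -1.9, "ax": -0.28, "ay": 0.603, "az": 0.081}, {"tx": 5.4, "ty": -43.7, "tz": -1.9, "ax": -0.28, "ay": 0.603, "az": 0.081}, {"tx": 5.4, "ty": -43.7, "tz": -1.9, "ax": -0.28, "ay": 0.603, "az": 0.081}, {"tx": 5.4, "ty": -43.7, "tz": -1.9, "ax": -0.28, "ay": 0.603, "az": 0.081}, {"tx": 5.4, "ty": -43.7, "tz": -1.9, "ax": -0.28, "ay": 0.603, "az": 0.081}]'

```text
t: 2.55
eef_pos: [0.4502, -0.3779, 0.2997]
tool_rot: [-0.35, 1.544, 0.357]
ft_force: [1.8, 0.3, 1.4]
width: 0.0854
```

```bash
python3 - <<'E'
from h import *
print(cur()[0]); c,im=snap("wrist","w4")
cv2.imwrite("pics/w4b.png",cv2.resize(im,None,fx=1.56,fy=1.56,interpolation=cv2.INTER_CUBIC))
t=0.445; go([0.49,-0.43,0.24],Rm([0,0,-1],[-np.sin(t),np.cos(t),0]))
E
```

```text
[ 0.45020908 -0.37794241  0.29974317]
t 2.6 move {'tx': 5.274, 'ty': -5.744, 'tz': 1.674, 'ax': 0.001, 'ay': -0.006, 'az': -0.006} rows 1.9 0.1
```

View pics/w4b.png

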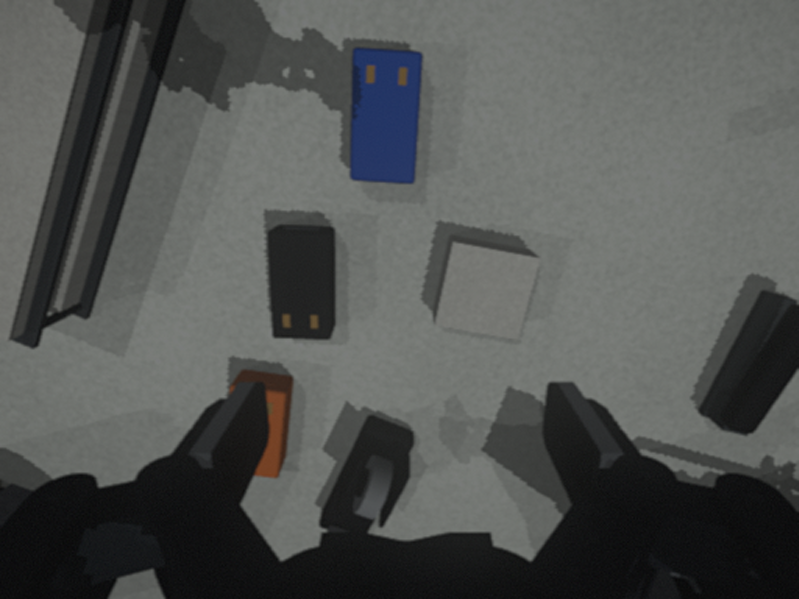

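```bash
python3 - <<'E'
from h import *
W=lc("w4"); f=lambda U,V:un(U,V,1.56,0,0)
S=C["scene"];D=C["side"]
c1=lambda U,V:un(U,V,6,150,95); c2=lambda U,V:un(U,V,6,200,90)
for k,w,a,b in(("cA",(286,321),(295,212),(493,163)),("cB",(314,321),(323,229),(495,190))):
  print(k,*[np.round(x,4) for x in tri([(W,f(*w)),(S,c1(*a)),(D,c2(*b))])])
for k in((275,227),(335,227),(334,337),(275,337),(301,282),(286,321),(314,321)): print(k,np.round(onz(W,f(*k),.036),4))
im=cv2.imread("pics/w4.png"); cv2.imwrite("pics/c6.png",cv2.resize(im[130:230,150:240],None,fx=6,fy=6,interpolation=cv2.INTER_CUBIC))
E
```

```text
cA [ 0.5568 -0.4398  0.037 ] 0.8553
cB [ 0.5473 -0.418   0.0354] 0.7135
(275, 227) [ 0.4846 -0.4779  0.036 ]
(335, 227) [ 0.4633 -0.4337  0.036 ]
(334, 337) [ 0.5531 -0.3962  0.036 ]
(275, 337) [ 0.5756 -0.4429  0.036 ]
(301, 282) [ 0.5189 -0.4412  0.036 ]
(286, 321) [ 0.5574 -0.4397  0.036 ]
(314, 321) [ 0.5468 -0.4178  0.036 ]
```

View pics/c6.png

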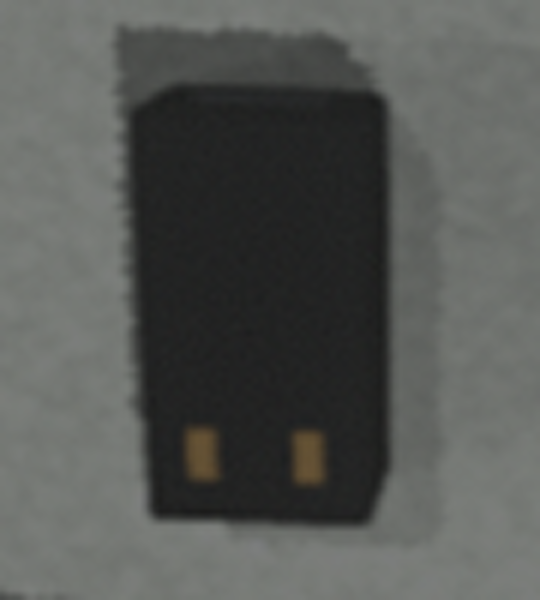

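```bash
python3 - <<'E'
from h import *
W=lc("w4"); f=lambda U,V:un(U,V,6,150,130)
P={k:onz(W,f(*k),.036)[:2] for k in((152,518),(370,522),(135,105),(358,103),(202,455),(311,457))}
for k in P: print(k,np.round(P[k],4))
L=list(P.values()); print(np.linalg.norm(L[0]-L[1]),np.linalg.norm(L[0]-L[2]))
d=L[0]-L[2]; print("ang left edge",np.arctan2(d[1],d[0])); d=L[5]-L[4];print("ang contacts",np.arctan2(d[1],d[0])-np.pi/2)
d=L[1]-L[0];print("front edge",np.arctan2(d[1],d[0])-np.pi/2)
print("centre",sum(L[:4])/4)
E
```

```text
(152, 518) [ 0.5764 -0.4443]
(370, 522) [ 0.5557 -0.399 ]
(135, 105) [ 0.4889 -0.4817]
(358, 103) [ 0.4679 -0.4391]
(202, 455) [ 0.5571 -0.4397]
(311, 457) [ 0.5468 -0.4173]
0.04978016101283099 0.09510311825719762
ang left edge 0.4040907897409179
ang contacts 0.42857937158085235
front edge 0.42816343150885716
centre [ 0.52223216 -0.44105154]
```

```bash
python3 - <<'E'
from h import *
t=0.425; go([0.521,-0.441,0.13],Rm([0,0,-1],[-np.sin(t),np.cos(t),0]));go([0.521,-0.441,0.033],Rm([0,0,-1],[-np.sin(t),np.cos(t),0]))
E
```

```text
t 2.6 move {'tx': 16.245, 'ty': -8.14, 'tz': 4.064, 'ax': 0.021, 'ay': -0.006, 'az': -0.006} rows 4.5 0.2
t 2.6 move {'tx': 25.945, 'ty': -8.198, 'tz': 4.124, 'ax': 0.021, 'ay': -0.006, 'az': -0.006} rows 6.6 0.2
```

Request:
jog_arm --motion '[{"tx": 16.2, "ty": -8.2, "tz": 4.1, "ax": 0.021, "ay": -0.006, "az": -0.006}, {"tx": 16.2, "ty": -8.2, "tz": 4.1, "ax": 0.021, "ay": -0.006, "az": -0.006}, {"tx": 16.2, "ty": -8.2, "tz": 4.1, "ax": 0.021, "ay": -0.006, "az": -0.006}, {"tx": 16.2, "ty": -8.2, "tz": 4.1, "ax": 0.021, "ay": -0.006, "az": -0.006}, {"tx": 16.2, "ty": -8.2, "tz": 4.1, "ax": 0.021, "ay": -0.006, "az": -0.006}, {"tx": 16.2, "ty": -8.2, "tz": 4.1, "ax": 0.021, "ay": -0.006, "az": -0.006}, {"tx": 16.2, "ty": -8.2, "tz": 4.1, "ax": 0.021, "ay": -0.006, "az": -0.006}]'

```text
t: 3.18
eef_pos: [0.5202, -0.4303, 0.1363]
tool_rot: [-0.334, 1.542, 0.339]
ft_force: [0.1, -0.3, 0.4]
width: 0.085
```

```bash
python3 - <<'E'
from h import *
print(cur()[0]); c,im=snap("wrist","w5")
cv2.imwrite("pics/w5b.png",cv2.resize(im,None,fx=1.56,fy=1.56,interpolation=cv2.INTER_CUBIC))
t=0.425; go([0.521,-0.441,0.033],Rm([0,0,-1],[-np.sin(t),np.cos(t),0]))
E
```

```text
[ 0.52020682 -0.43031122  0.1363472 ]
t 3.23 move {'tx': 10.668, 'ty': -0.873, 'tz': -0.41, 'ax': 0.003, 'ay': 0.005, 'az': 0.002} rows 2.6 0.1
```

View pics/w5b.png

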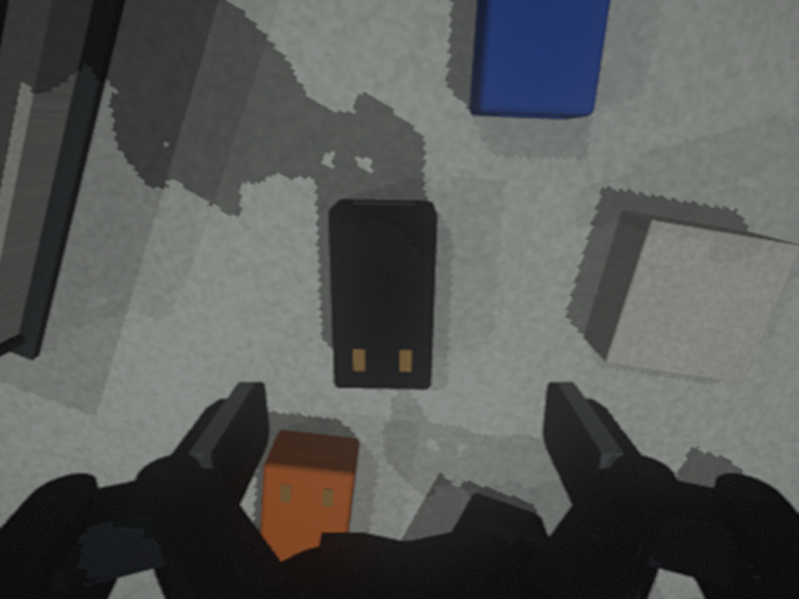

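```bash
python3 - <<'E'
from h import *
W=lc("w5"); f=lambda U,V:un(U,V,1.56,0,0)
P={k:onz(W,f(*k),.036)[:2] for k in((334,386),(430,386),(330,207),(435,207),(359,360),(405,361))}
for k in P: print(k,np.round(P[k],4))
L=list(P.values())
d=L[0]-L[2]; print("L edge",np.arctan2(d[1],d[0]),np.linalg.norm(d)); d=L[1]-L[3]; print("R edge",np.arctan2(d[1],d[0])); d=L[5]-L[4];print("ang contacts",np.arctan2(d[1],d[0])-np.pi/2, (L[4]+L[5])/2)
print("centre",sum(L[:4])/4)
p,Rc,s=cur();print(p)
E
```

```text
(334, 386) [ 0.5765 -0.4453]
(430, 386) [ 0.5555 -0.3991]
(330, 207) [ 0.49   -0.4821]
(435, 207) [ 0.4696 -0.4373]
(359, 360) [ 0.5571 -0.4392]
(405, 361) [ 0.5477 -0.4172]
L edge 0.4015514149247429 0.09395303762886364
R edge 0.4185580139280164
ang contacts 0.40282790328967955 [ 0.55239622 -0.42817213]
centre [ 0.52290767 -0.44094971]
[ 0.52049473 -0.43136313  0.13967745]
```

Request:
jog_arm --motion '[{"tx": 0, "ty": 0, "tz": 0, "ax": 0, "ay": 0, "az": 0}]'

```text
t: 3.32
eef_pos: [0.5205, -0.4326, 0.1431]
tool_rot: [-0.339, 1.536, 0.33]
ft_force: [0.6, -0.1, 0.2]
width: 0.0852
```

```bash
python3 - <<'E'
from h import *
t=0.425; go([0.521,-0.441,0.033],Rm([0,0,-1],[-np.sin(t),np.cos(t),0]))
E
```

```text
t 3.32 move {'tx': 11.015, 'ty': -0.698, 'tz': -0.382, 'ax': 0.002, 'ay': 0.007, 'az': 0.007} rows 2.6 0.1
```

Request:
jog_arm --motion '[{"tx": 5, "ty": -0.75, "tz": -0.3, "ax": -0.01, "ay": 0.007, "az": 0.007}, {"tx": 5, "ty": -0.75, "tz": -0.3, "ax": -0.01, "ay": 0.007, "az": 0.007}, {"tx": 5, "ty": -0.75, "tz": -0.3, "ax": -0.01, "ay": 0.007, "az": 0.007}, {"tx": 5, "ty": -0.75, "tz": -0.3, "ax": -0.01, "ay": 0.007, "az": 0.007}]'

```text
t: 3.65
eef_pos: [0.5193, -0.4408, 0.0926]
tool_rot: [-0.339, 1.544, 0.342]
ft_force: [-0.6, 0.1, 0.3]
width: 0.0854
```

```bash
python3 - <<'E'
from h import *
p,Rc,s=cur(); print(p,np.round(s["joint_positions"],3),np.round(s["qd"],3))
t=0.41; go([0.522,-0.441,0.033],Rm([0,0,-1],[-np.sin(t),np.cos(t),0]))
E
```

```text
[ 0.51925616 -0.44080007  0.09264826] [-8.020e-01  4.780e-01  3.010e-01  1.396e+00  1.000e-03 -1.237e+00] [-0.002 -0.023  0.035 -0.004 -0.001 -0.002]
t 3.65 move {'tx': 5.965, 'ty': -0.144, 'tz': 0.241, 'ax': 0.024, 'ay': -0.0, 'az': -0.002} rows 1.4 0.2
```

Request:
jog_arm --motion '[{"tx": 6, "ty": -0.15, "tz": 0.2, "ax": 0.015, "ay": 0, "az": 0}, {"tx": 6, "ty": -0.15, "tz": 0.2, "ax": 0.015, "ay": 0, "az": 0}, {"tx": 6, "ty": -0.15, "tz": 0.2, "ax": 0.015, "ay": 0, "az": 0}, {"tx": 6, "ty": -0.15, "tz": 0.2, "ax": 0.015, "ay": 0, "az": 0}]'

```text
t: 3.98
eef_pos: [0.5217, -0.4413, 0.0327]
tool_rot: [-0.328, 1.546, 0.331]
ft_force: [0.6, -0.3, 0.4]
width: 0.0852
```

Request:
jog_arm --motion '[{"tx": 0, "ty": 0, "tz": 0, "ax": 0, "ay": 0, "az": 0}, {"tx": 0, "ty": 0, "tz": 0, "ax": 0, "ay": 0, "az": 0}, {"tx": 0, "ty": 0, "tz": 0, "ax": 0, "ay": 0, "az": 0}, {"tx": 0, "ty": 0, "tz": 0, "ax": 0, "ay": 0, "az": 0}, {"tx": 0, "ty": 0, "tz": 0, "ax": 0, "ay": 0, "az": 0}, {"tx": 0, "ty": 0, "tz": 0, "ax": 0, "ay": 0, "az": 0}]' --jaw 0.3 --newtons 40

```text
t: 4.48
eef_pos: [0.5232, -0.443, 0.0351]
tool_rot: [-0.331, 1.543, 0.327]
ft_force: [-0.7, -0.6, 6.5]
width: 0.051
```

```bash
python3 - <<'E'
from h import *
p,Rc,s=cur(); print(p,s["width"],np.arctan2(Rc[1,1],Rc[0,1])-np.pi/2)
c,im=snap("wrist","w6")
E
```

```text
[ 0.52322357 -0.44297326  0.0351317 ] 0.05097975802953592 0.41959661268497306
```

View pics/w6.png

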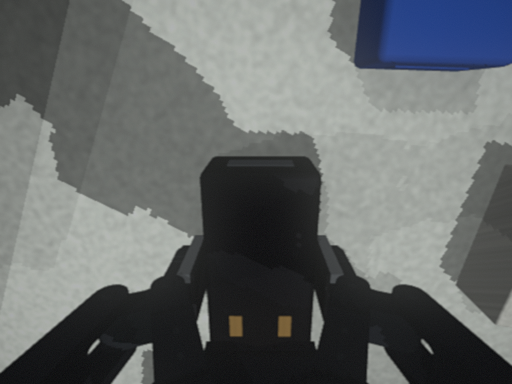

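```bash
cat > g.py <<'E'
from fit import *
X=[0.6114,0.1493,0.152]
xa=np.array([np.cos(X[2]),np.sin(X[2]),0]);ya=np.array([-np.sin(X[2]),np.cos(X[2]),0])
E
python3 - <<'E'
from g import *
T=toW([-.03,-.172,.04],X)[0];print("tray",T)
go([0.51,-0.44,0.16]); go([T[0],T[1],0.30],Rm([0,0,-1],-xa)); 
E
```

```text
tray [ 0.60778934 -0.02525934  0.04      ]
t 4.53 move {'tx': -12.49, 'ty': 0.771, 'tz': -1.064, 'ax': 0.0, 'ay': 0.0, 'az': 0.0} rows 3.0 0.0
t 4.53 move {'tx': -26.553, 'ty': 34.617, 'tz': 24.79, 'ax': -1.303, 'ay': -0.001, 'az': 0.004} rows 12.0 10.4
```

Request:
jog_arm --motion '[{"tx": -3, "ty": 0, "tz": 0, "ax": 0, "ay": 0, "az": 0}, {"tx": -7, "ty": 0.3, "tz": -0.5, "ax": 0, "ay": 0, "az": 0}, {"tx": -11, "ty": 0.5, "tz": -0.8, "ax": 0, "ay": 0, "az": 0}, {"tx": -15, "ty": 0.7, "tz": -1, "ax": 0, "ay": 0, "az": 0}, {"tx": -18.5, "ty": 2, "tz": -0.5, "ax": -0.1, "ay": 0, "az": 0}, {"tx": -21.5, "ty": 4, "tz": 0.5, "ax": -0.2, "ay": 0, "az": 0}, {"tx": -24, "ty": 6.5, "tz": 2, "ax": -0.3, "ay": 0, "az": 0}, {"tx": -26, "ty": 9, "tz": 4, "ax": -0.4, "ay": 0, "az": 0}, {"tx": -26.5, "ty": 12, "tz": 6.5, "ax": -0.5, "ay": 0, "az": 0}, {"tx": -26.5, "ty": 15, "tz": 9, "ax": -0.6, "ay": 0, "az": 0}]'

```text
t: 5.37
eef_pos: [0.544, -0.2679, 0.3006]
tool_rot: [-0.8, 1.416, 0.793]
ft_force: [0.7, -0.7, -1.5]
width: 0.0511
```

```bash
python3 - <<'E'
from g import *
T=toW([-.03,-.172,.04],X)[0];p,Rc,s=cur();print(p,s["width"])
go([T[0],T[1],0.30],Rm([0,0,-1],-xa)); 
E
```

```text
[ 0.54398651 -0.26790591  0.3006296 ] 0.05114677827792925
t 5.37 move {'tx': 0.046, 'ty': 7.191, 'tz': 24.037, 'ax': -0.7, 'ay': -0.001, 'az': 0.005} rows 6.0 5.6
```

Request:
jog_arm --motion '[{"tx": 0, "ty": 7.2, "tz": 24, "ax": -0.7, "ay": 0, "az": 0}, {"tx": 0, "ty": 7.2, "tz": 24, "ax": -0.7, "ay": 0, "az": 0}, {"tx": 0, "ty": 7.2, "tz": 24, "ax": -0.7, "ay": 0, "az": 0}, {"tx": 0, "ty": 7.2, "tz": 24, "ax": -0.7, "ay": 0, "az": 0}, {"tx": 0, "ty": 7.2, "tz": 24, "ax": -0.7, "ay": 0, "az": 0}, {"tx": 0, "ty": 7.2, "tz": 24, "ax": -0.7, "ay": 0, "az": 0}, {"tx": 0, "ty": 7.2, "tz": 24, "ax": -0.7, "ay": 0, "az": 0}, {"tx": 0, "ty": 7.2, "tz": 24, "ax": -0.7, "ay": 0, "az": 0}]'

```text
t: 6.03
eef_pos: [0.6076, -0.0235, 0.2971]
tool_rot: [-1.32, 1.132, 1.322]
ft_force: [0.2, -0.1, -2.0]
width: 0.051
```

```bash
python3 - <<'E'
from g import *
T=toW([-.03,-.172,.04],X)[0];p,Rc,s=cur();print(p,s["width"])
go([T[0],T[1],0.30],Rm([0,0,-1],-xa)); go([T[0],T[1],0.15],Rm([0,0,-1],-xa))
snap("wrist","w7");snap("scene","s7");snap("side","d7")
E
```

```text
[ 0.60763095 -0.02345231  0.29707815] 0.050952759047147
t 6.03 move {'tx': -0.292, 'ty': 0.012, 'tz': -0.181, 'ax': 0.001, 'ay': 0.001, 'az': -0.001} rows 0.1 0.0
t 6.03 move {'tx': 14.708, 'ty': 0.001, 'tz': -0.202, 'ax': 0.001, 'ay': 0.001, 'az': -0.001} rows 3.5 0.0
```

View pics/w7.png

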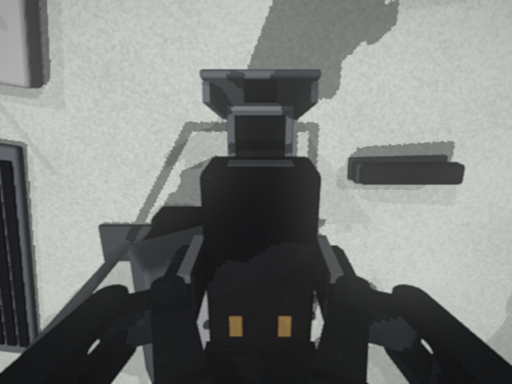

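View pics/d7.png

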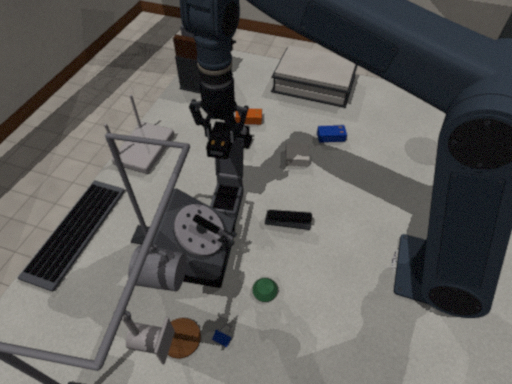

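View pics/s7.png

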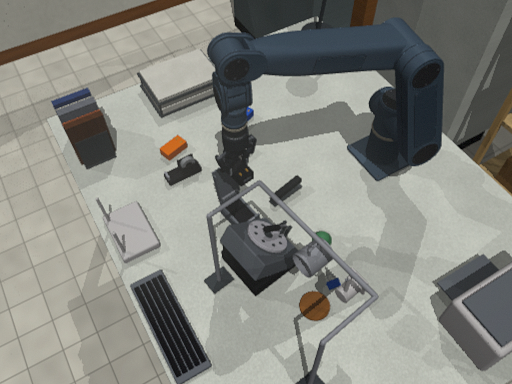

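```bash
python3 - <<'E'
from g import *
W=lc("w7")
im=cv2.resize(cv2.imread("pics/w7.png"),None,fx=4,fy=4,interpolation=cv2.INTER_CUBIC)
def pl(P,col): cv2.polylines(im,[np.round((proj(W,toW(P,X))+.5)*4-.5).astype(int)],True,col,1)
pl([[-.03+i*.031,-.172+j*.053,.04] for i,j in((-1,-1),(1,-1),(1,1),(-1,1))],(0,255,0))
pl([[-.07,-.234,.08],[.01,-.234,.08]],(255,0,255))
pl([[-.03+.031,-.225,.076],[-.03-.031,-.225,.076]],(0,0,255))
for l,col in((1.75,(255,255,0)),(1.9,(0,255,255))):
    e=lambda x_,r_:[x_,-.234+r_*np.cos(l),.08+r_*np.sin(l)]
    pl([e(-.07,0),e(-.07,.131),e(.01,.131),e(.01,0)],col)
cv2.imwrite("pics/o7.png",im[240:760,660:1400])
E
```

```text
(no output)
```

View pics/o7.png

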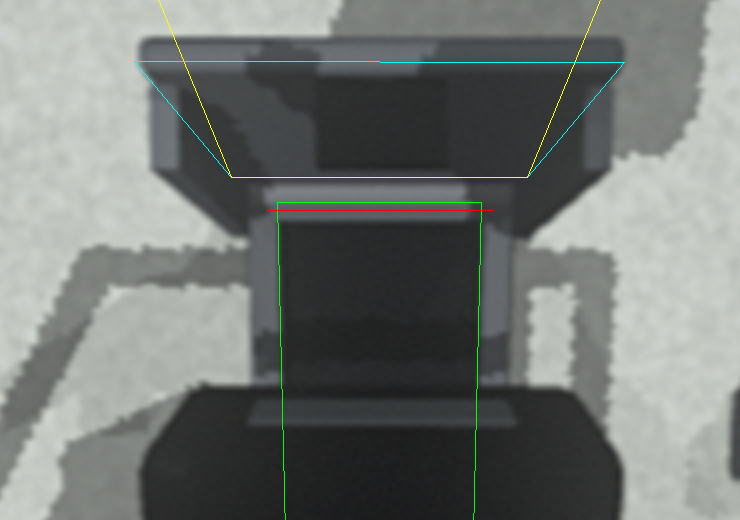

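```bash
python3 - <<'E'
from g import *
T=toW([-.03,-.1705,.04],X)[0]
go([T[0],T[1],0.10],Rm([0,0,-1],-xa)); go([T[0],T[1],0.077],Rm([0,0,-1],-xa))
E
```

```text
t 6.18 move {'tx': 19.719, 'ty': -0.098, 'tz': 0.317, 'ax': -0.005, 'ay': 0.001, 'az': -0.001} rows 4.7 0.0
t 6.18 move {'tx': 22.019, 'ty': -0.099, 'tz': 0.315, 'ax': -0.005, 'ay': 0.001, 'az': -0.001} rows 5.3 0.0
```

Request:
jog_arm --motion '[{"tx": 17, "ty": -0.1, "tz": 0.3, "ax": -0.005, "ay": 0, "az": 0}, {"tx": 17, "ty": -0.1, "tz": 0.3, "ax": -0.005, "ay": 0, "az": 0}, {"tx": 17, "ty": -0.1, "tz": 0.3, "ax": -0.005, "ay": 0, "az": 0}, {"tx": 17, "ty": -0.1, "tz": 0.3, "ax": -0.005, "ay": 0, "az": 0}, {"tx": 17, "ty": -0.1, "tz": 0.3, "ax": -0.005, "ay": 0, "az": 0}, {"tx": 17, "ty": -0.1, "tz": 0.3, "ax": -0.005, "ay": 0, "az": 0}, {"tx": 17, "ty": -0.1, "tz": 0.3, "ax": -0.005, "ay": 0, "az": 0}]'

```text
t: 6.77
eef_pos: [0.6089, -0.0242, 0.1293]
tool_rot: [-1.321, 1.131, 1.319]
ft_force: [1.4, -0.2, -0.5]
width: 0.0513
```

```bash
python3 - <<'E'
from g import *
T=toW([-.03,-.1705,.04],X)[0]
go([T[0],T[1],0.077],Rm([0,0,-1],-xa))
snap("wrist","w8");snap("side","d8")
go([T[0],T[1],0.077],Rm([0,0,-1],-xa))
a=cv2.imread("pics/w8.png");cv2.imwrite("pics/w8b.png",cv2.resize(a[0:330,80:430],None,fx=1.8,fy=1.8,interpolation=cv2.INTER_CUBIC))
E
```

```text
t 6.77 move {'tx': 5.233, 'ty': 0.139, 'tz': 0.063, 'ax': -0.0, 'ay': 0.001, 'az': 0.002} rows 1.3 0.0
t 6.87 move {'tx': 5.573, 'ty': 0.43, 'tz': 0.098, 'ax': 0.001, 'ay': -0.001, 'az': 0.009} rows 1.3 0.1
```

View pics/w8b.png

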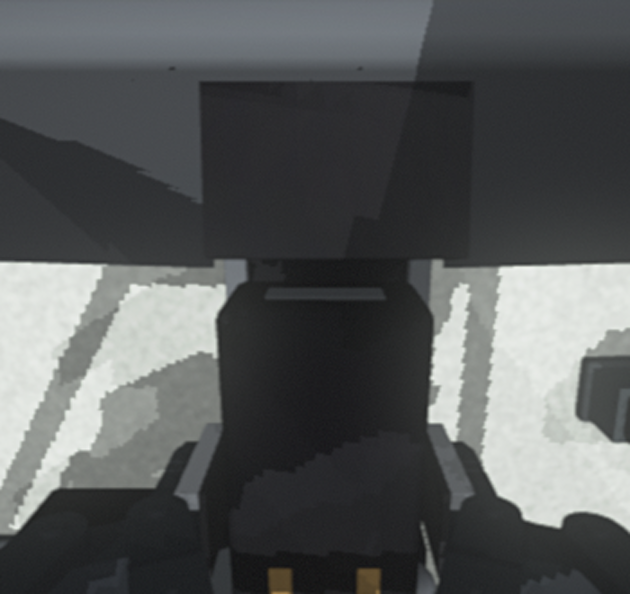

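Request:
jog_arm --motion '[{"tx": 2, "ty": 0.2, "tz": 0.1, "ax": 0, "ay": 0, "az": 0}, {"tx": 3.5, "ty": 0.2, "tz": 0.1, "ax": 0, "ay": 0, "az": 0}, {"tx": 4.2, "ty": 0.2, "tz": 0.1, "ax": 0, "ay": 0, "az": 0}, {"tx": 4.2, "ty": 0.2, "tz": 0.1, "ax": 0, "ay": 0, "az": 0}, {"tx": 4.2, "ty": 0.2, "tz": 0.1, "ax": 0, "ay": 0, "az": 0}, {"tx": 4.2, "ty": 0.2, "tz": 0.1, "ax": 0, "ay": 0, "az": 0}]'

```text
t: 7.37
eef_pos: [0.6075, -0.0223, 0.0877]
tool_rot: [-1.323, 1.13, 1.319]
ft_force: [1.3, -0.6, -2.0]
width: 0.051
```

```bash
python3 - <<'E'
from g import *
T=toW([-.03,-.1705,.04],X)[0]
p,Rc,s=cur();print(p,s["ft_force"],s["qd"])
go([T[0],T[1],0.077],Rm([0,0,-1],-xa))
E
```

```text
[ 0.60745698 -0.02232195  0.08770927] [ 1.30036615 -0.6098558  -1.9874725 ] [ 1.83004987e-03  9.15152147e-05 -3.54909828e-03 -2.99971128e-03
 -1.01802342e-03  4.78163704e-04]
t 7.37 move {'tx': 1.071, 'ty': 0.016, 'tz': -0.146, 'ax': 0.002, 'ay': 0.0, 'az': 0.004} rows 0.3 0.0
```

Request:
jog_arm --motion '[{"tx": 0.6, "ty": 0, "tz": -0.15, "ax": 0, "ay": 0, "az": 0.003}, {"tx": 1.2, "ty": 0, "tz": -0.15, "ax": 0, "ay": 0, "az": 0.003}, {"tx": 1.25, "ty": 0, "tz": -0.15, "ax": 0, "ay": 0, "az": 0.003}, {"tx": 1.25, "ty": 0, "tz": -0.15, "ax": 0, "ay": 0, "az": 0.003}]'

```text
t: 7.7
eef_pos: [0.6076, -0.024, 0.0748]
tool_rot: [-1.322, 1.132, 1.321]
ft_force: [-0.4, 0.3, 4.9]
width: 0.051
```

```bash
python3 - <<'E'
from g import *
p,Rc,s=cur();print(p,s["ft_force"],s["width"])
snap("side","d9");a=snap("wrist","w9")[1]
cv2.imwrite("pics/d9b.png",cv2.resize(cv2.imread("pics/d9.png")[100:260,150:290],None,fx=3.7,fy=3.7,interpolation=cv2.INTER_CUBIC))
cv2.imwrite("pics/w9b.png",cv2.resize(a[0:330,80:430],None,fx=1.8,fy=1.8,interpolation=cv2.INTER_CUBIC))
E
```

```text
[ 0.60759932 -0.02401202  0.07482359] [-0.41948894  0.28703211  4.85641129] 0.05095655024246417
```

View pics/d9b.png

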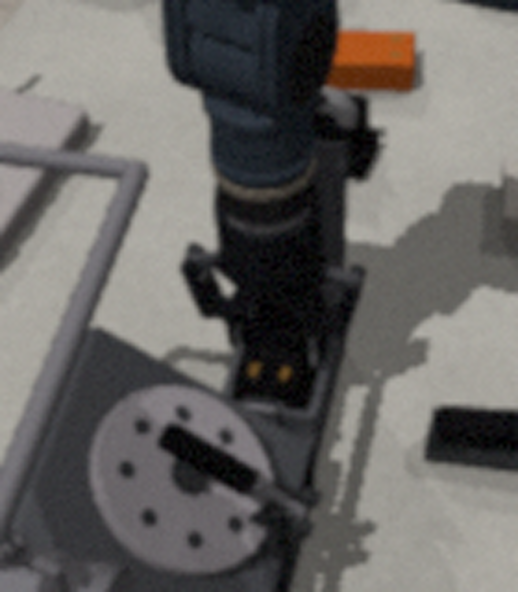

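View pics/w9b.png

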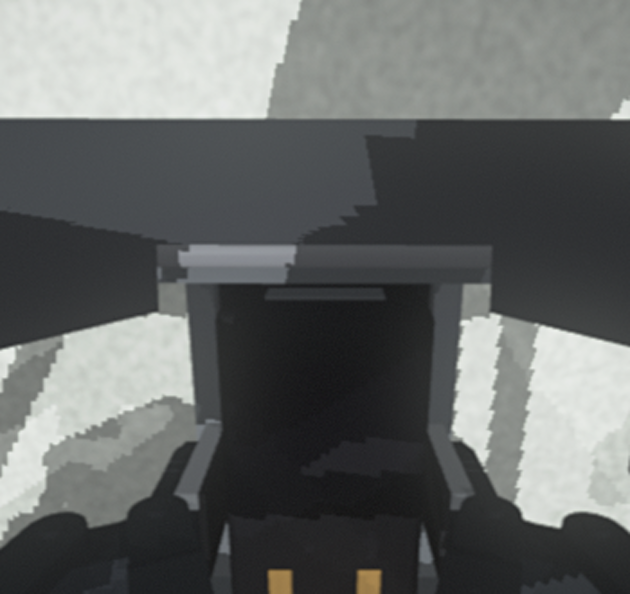

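Request:
jog_arm --motion '[{"tx": -0.1, "ty": 0, "tz": 0, "ax": 0, "ay": 0, "az": 0}, {"tx": -0.1, "ty": 0, "tz": 0, "ax": 0, "ay": 0, "az": 0}, {"tx": -0.1, "ty": 0, "tz": 0, "ax": 0, "ay": 0, "az": 0}, {"tx": -0.1, "ty": 0, "tz": 0, "ax": 0, "ay": 0, "az": 0}]' --jaw 0.85

```text
t: 8.13
eef_pos: [0.6055, -0.0234, 0.073]
tool_rot: [-1.318, 1.135, 1.326]
ft_force: [0.0, -0.1, 0.8]
width: 0.0728
```

Request:
jog_arm --motion '[{"tx": -3, "ty": 0, "tz": 0, "ax": 0, "ay": 0, "az": 0}, {"tx": -7, "ty": 0, "tz": 0, "ax": 0, "ay": 0, "az": 0}, {"tx": -11, "ty": 0, "tz": 0, "ax": 0, "ay": 0, "az": 0}, {"tx": -15, "ty": 0, "tz": 0, "ax": 0, "ay": 0, "az": 0}, {"tx": -19, "ty": 0, "tz": 0, "ax": 0, "ay": 0, "az": 0}, {"tx": -19, "ty": 0, "tz": 0, "ax": 0, "ay": 0, "az": 0}, {"tx": -19, "ty": 0, "tz": 0, "ax": 0, "ay": 0, "az": 0}]' --jaw 0

```text
t: 8.72
eef_pos: [0.6085, -0.0239, 0.2678]
tool_rot: [-1.324, 1.13, 1.318]
ft_force: [-0.1, -0.1, -1.0]
width: -0.0
```

```bash
python3 - <<'E'
from g import *
p,Rc,s=cur();print(p,s["ft_force"],s["width"])
snap("side","d10");a=snap("wrist","w10")[1]
cv2.imwrite("pics/w10b.png",cv2.resize(a,None,fx=1.56,fy=1.56,interpolation=cv2.INTER_CUBIC))
E
```

```text
[ 0.60845087 -0.02387458  0.26779783] [-0.07929439 -0.08048289 -0.97231524] -3.798279017380166e-05
```

View pics/w10b.png

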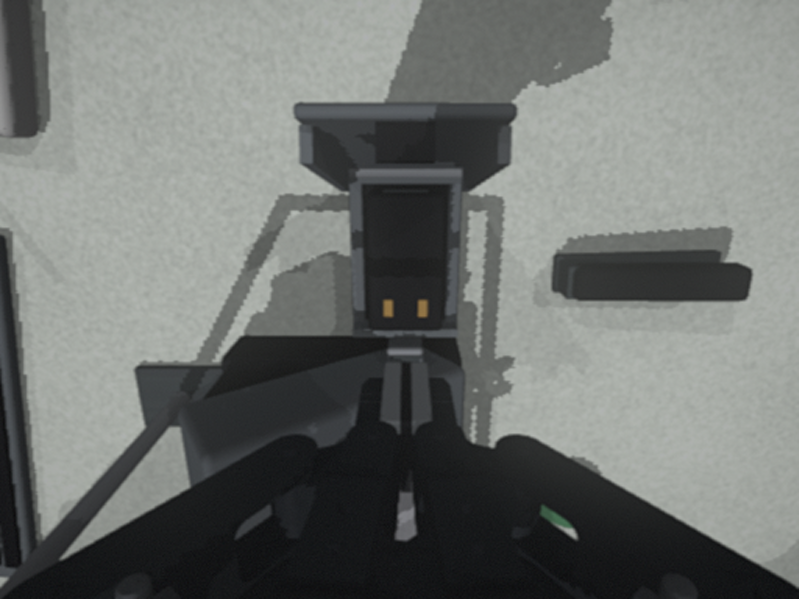

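View pics/d10.png

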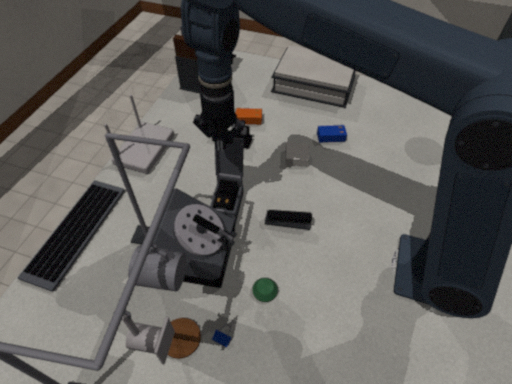

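```bash
cat >> g.py <<'E'
def inC(P):
    d=np.array(P)-[X[0],X[1],0]; return np.array([d@xa,d@ya,d[2]])
E
python3 - <<'E'
from g import *
p,Rc,s=cur();print("ch",inC(p))
W=lc("w10")
for l in (1.7,1.75,1.8,1.85,1.9):
    e=lambda r_,n:[-.03,-.234+r_*np.cos(l)-n*np.sin(l),.08+r_*np.sin(l)+n*np.cos(l)]
    print(l,[np.round(proj(W,toW(e(.131,n),X))[0]*1.56) for n in(0,.006)], e(.131,.006))
go(toW([-.03,-.335,.268],X)[0],Rm([0,0,-1],-xa))
for k in((332,468),(378,490)): print(onz(lc("w4"),un(*k,1.56,0,0),.05),inC(onz(lc("w4"),un(*k,1.56,0,0),.05)))
E
```

```text
ch [-0.03108292 -0.17020245  0.26264028]
1.7 [array([404., 133.]), array([404., 115.])] [-0.03, np.float64(-0.2568286176154285), np.float64(0.20913502320350022)]
1.75 [array([404., 113.]), array([404.,  96.])] [-0.03, np.float64(-0.2632541489713271), np.float64(0.2078326827065888)]
1.8 [array([404.,  94.]), array([404.,  77.])] [-0.03, np.float64(-0.26960656019006357), np.float64(0.20621082707688504)]
1.85 [array([404.,  75.]), array([404.,  58.])] [-0.03, np.float64(-0.275869973551863), np.float64(0.2042735101088172)]
1.9 [array([404.,  57.]), array([404.,  40.])] [-0.03, np.float64(-0.28202873378524346), np.float64(0.20202557408587027)]
t 8.82 move {'tx': -0.568, 'ty': -0.075, 'tz': -16.479, 'ax': 0.002, 'ay': 0.002, 'az': -0.005} rows 4.0 0.0
[ 0.6689996  -0.34645439  0.05      ] [-0.01812934 -0.49875991  0.05      ]
[ 0.67297114 -0.29741831  0.05      ] [-0.00677878 -0.45089057  0.05      ]
```

Request:
jog_arm --motion '[{"tx": -1, "ty": 0, "tz": -4, "ax": 0, "ay": 0, "az": 0}, {"tx": -1, "ty": 0, "tz": -8, "ax": 0, "ay": 0, "az": 0}, {"tx": -1, "ty": 0, "tz": -12, "ax": 0, "ay": 0, "az": 0}, {"tx": -1, "ty": 0, "tz": -15, "ax": 0, "ay": 0, "az": 0}, {"tx": -0.5, "ty": 0, "tz": -16.5, "ax": 0, "ay": 0, "az": 0}, {"tx": 2, "ty": 0, "tz": -16.5, "ax": 0, "ay": 0, "az": 0}, {"tx": 5, "ty": 0, "tz": -16.5, "ax": 0, "ay": 0, "az": 0}, {"tx": 8, "ty": 0, "tz": -16.5, "ax": 0, "ay": 0, "az": 0}, {"tx": 8, "ty": 0, "tz": -16.5, "ax": 0, "ay": 0, "az": 0}, {"tx": 8, "ty": 0, "tz": -16.5, "ax": 0, "ay": 0, "az": 0}]'

```text
t: 9.65
eef_pos: [0.6285, -0.1849, 0.178]
tool_rot: [-1.311, 1.137, 1.335]
ft_force: [0.1, 0.1, 0.6]
width: 0.0002
```

```bash
python3 - <<'E'
from g import *
p,Rc,s=cur();print("ch",inC(p),s["ft_force"])
snap("side","d11"); snap("scene","s11")
cv2.imwrite("pics/d11b.png",cv2.resize(cv2.imread("pics/d11.png")[80:260,150:290],None,fx=3.2,fy=3.2,interpolation=cv2.INTER_CUBIC))
cv2.imwrite("pics/s11b.png",cv2.resize(cv2.imread("pics/s11.png")[100:260,170:300],None,fx=3.2,fy=3.2,interpolation=cv2.INTER_CUBIC))
p,Rc,s=cur();c0=inC(p);print("ch",c0)
# path
for th in np.arange(1.7,-0.01,-.1):
    r=.085+.02*(1.7-th)/1.7
    cy=-.234+r*np.cos(th)-.006*np.sin(th); cz=.08+r*np.sin(th)+.006*np.cos(th)
    print(round(th,2),"tz",round((cy-.011-c0[1])*100,1),"tx",round(-(cz+.019-c0[2])*100,1))
E
```

```text
ch [-0.03367905 -0.33297102  0.17797817] [0.14073864 0.13076048 0.61498477]
ch [-0.03046067 -0.33488675  0.18450258]
1.7 tz 7.3 tx 0.2
1.6 tz 8.1 tx -0.0
1.5 tz 9.0 tx -0.2
1.4 tz 9.9 tx -0.3
1.3 tz 10.8 tx -0.3
1.2 tz 11.7 tx -0.1
1.1 tz 12.6 tx 0.1
1.0 tz 13.5 tx 0.4
0.9 tz 14.4 tx 0.8
0.8 tz 15.2 tx 1.3
0.7 tz 16.0 tx 1.9
0.6 tz 16.7 tx 2.5
0.5 tz 17.4 tx 3.3
0.4 tz 18.0 tx 4.1
0.3 tz 18.5 tx 5.0
0.2 tz 18.9 tx 5.9
0.1 tz 19.3 tx 6.9
-0.0 tz 19.5 tx 8.0
```

View pics/d11b.png

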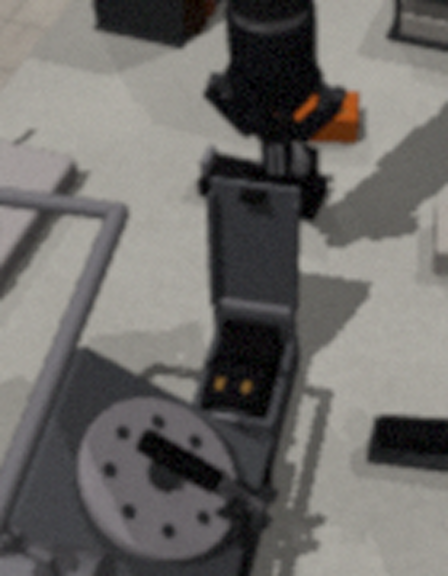

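View pics/s11b.png

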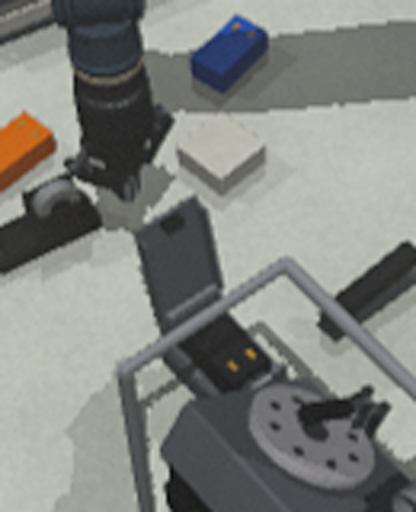

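Request:
jog_arm --motion '[{"tx": 0.2, "ty": 0, "tz": 3, "ax": 0, "ay": 0, "az": 0}, {"tx": 0.2, "ty": 0, "tz": 6, "ax": 0, "ay": 0, "az": 0}, {"tx": 0, "ty": 0, "tz": 8, "ax": 0, "ay": 0, "az": 0}, {"tx": -0.2, "ty": 0, "tz": 9.5, "ax": 0, "ay": 0, "az": 0}, {"tx": -0.2, "ty": 0, "tz": 11, "ax": 0, "ay": 0, "az": 0}, {"tx": 0, "ty": 0, "tz": 12.3, "ax": 0, "ay": 0, "az": 0}, {"tx": 0.5, "ty": 0, "tz": 13.5, "ax": 0, "ay": 0, "az": 0}, {"tx": 0.9, "ty": 0, "tz": 14.4, "ax": 0, "ay": 0, "az": 0}, {"tx": 1.3, "ty": 0, "tz": 15.2, "ax": 0, "ay": 0, "az": 0}, {"tx": 1.3, "ty": 0, "tz": 15.2, "ax": 0, "ay": 0, "az": 0}]'

```text
t: 10.58
eef_pos: [0.6072, -0.0348, 0.1688]
tool_rot: [-1.317, 1.135, 1.329]
ft_force: [0.3, -0.9, -0.2]
width: -0.0
```

```bash
python3 - <<'E'
from g import *
p,Rc,s=cur();print("ch",inC(p),s["ft_force"])
snap("side","d12"); snap("scene","s12")
cv2.imwrite("pics/d12b.png",cv2.resize(cv2.imread("pics/d12.png")[80:260,150:290],None,fx=3.2,fy=3.2,interpolation=cv2.INTER_CUBIC))
cv2.imwrite("pics/s12b.png",cv2.resize(cv2.imread("pics/s12.png")[100:260,170:300],None,fx=3.2,fy=3.2,interpolation=cv2.INTER_CUBIC))
p,Rc,s=cur();c0=inC(p);print("ch",c0)
for th in np.arange(0.9,-0.01,-.1):
    r=.085+.02*(1.7-th)/1.7
    cy=-.234+r*np.cos(th)-.006*np.sin(th); cz=.08+r*np.sin(th)+.006*np.cos(th)
    print(round(th,2),"tz",round((cy-.011-c0[1])*100,1),"tx",round(-(cz+.019-c0[2])*100,1))
E
```

```text
ch [-0.03206556 -0.18131461  0.16883626] [ 0.33071058 -0.93006646 -0.19717174]
ch [-0.03178797 -0.18286739  0.16962722]
0.9 tz -0.8 tx -0.7
0.8 tz 0.0 tx -0.2
0.7 tz 0.8 tx 0.4
0.6 tz 1.5 tx 1.0
0.5 tz 2.2 tx 1.8
0.4 tz 2.8 tx 2.6
0.3 tz 3.3 tx 3.5
0.2 tz 3.7 tx 4.4
0.1 tz 4.1 tx 5.4
0.0 tz 4.3 tx 6.5
```

View pics/d12b.png

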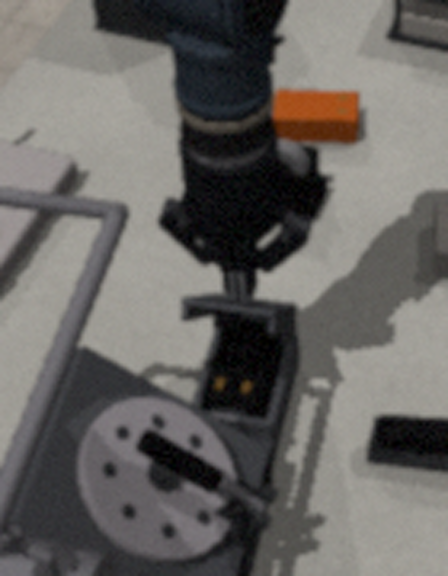

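View pics/s12b.png

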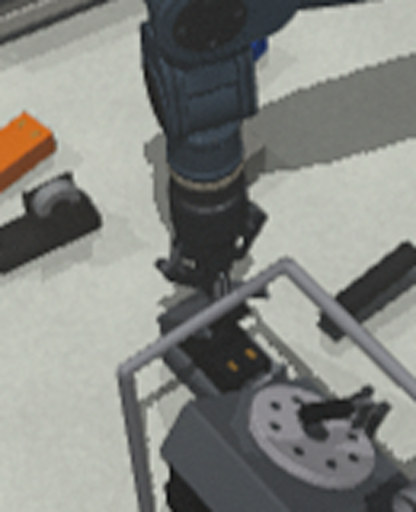

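Request:
jog_arm --motion '[{"tx": 0.4, "ty": 0, "tz": 0.8, "ax": 0, "ay": 0, "az": 0}, {"tx": 1, "ty": 0, "tz": 1.5, "ax": 0, "ay": 0, "az": 0}, {"tx": 1.8, "ty": 0, "tz": 2.2, "ax": 0, "ay": 0, "az": 0}, {"tx": 2.6, "ty": 0, "tz": 2.8, "ax": 0, "ay": 0, "az": 0}, {"tx": 3.5, "ty": 0, "tz": 3.4, "ax": 0, "ay": 0, "az": 0}, {"tx": 4.4, "ty": 0, "tz": 4, "ax": 0, "ay": 0, "az": 0}, {"tx": 5.3, "ty": 0, "tz": 4.6, "ax": 0, "ay": 0, "az": 0}, {"tx": 6, "ty": 0, "tz": 4.8, "ax": 0, "ay": 0, "az": 0}, {"tx": 6.3, "ty": 0, "tz": 4.8, "ax": 0, "ay": 0, "az": 0}, {"tx": 6.5, "ty": 0, "tz": 4.8, "ax": 0, "ay": 0, "az": 0}]'

```text
t: 11.52
eef_pos: [0.6, 0.0117, 0.1049]
tool_rot: [-1.318, 1.134, 1.327]
ft_force: [-2.6, 2.5, 7.9]
width: 0.0001
```

```bash
python3 - <<'E'
from g import *
p,Rc,s=cur();print("ch",inC(p),s["ft_force"])
E
```

```text
ch [-0.03213392 -0.13428605  0.1048661 ] [-2.58356329  2.54162697  7.92732971]
```

Request:
jog_arm --motion '[{"tx": 0.3, "ty": 0, "tz": 0, "ax": 0, "ay": 0, "az": 0}, {"tx": 0.6, "ty": 0, "tz": 0, "ax": 0, "ay": 0, "az": 0}, {"tx": 0.6, "ty": 0, "tz": 0, "ax": 0, "ay": 0, "az": 0}, {"tx": 0.6, "ty": 0, "tz": 0, "ax": 0, "ay": 0, "az": 0}]'

```text
t: 11.85
eef_pos: [0.6002, 0.0117, 0.1046]
tool_rot: [-1.319, 1.132, 1.325]
ft_force: [-8.6, 3.3, 17.0]
width: -0.0004
```

```bash
python3 - <<'E'
from g import *
p,Rc,s=cur();print("ch",inC(p),s["ft_force"])
E
```

```text
ch [-0.03194452 -0.13428324  0.10455447] [-8.60805268  3.29860676 16.98155534]
```

Request:
jog_arm --motion '[{"tx": -2, "ty": 0, "tz": 0, "ax": 0, "ay": 0, "az": 0}, {"tx": -6, "ty": 0, "tz": 0, "ax": 0, "ay": 0, "az": 0}, {"tx": -9.5, "ty": 2, "tz": 0, "ax": 0, "ay": 0, "az": 0}, {"tx": -13, "ty": 4.5, "tz": 0, "ax": 0.1, "ay": 0, "az": 0}, {"tx": -16, "ty": 7, "tz": 0, "ax": 0.2, "ay": 0, "az": 0}, {"tx": -18, "ty": 10, "tz": 0, "ax": 0.3, "ay": 0, "az": 0}, {"tx": -18, "ty": 13, "tz": 0, "ax": 0.4, "ay": 0, "az": 0}, {"tx": -18, "ty": 14, "tz": 0, "ax": 0.5, "ay": 0, "az": 0}]' --jaw 0.7

```text
t: 12.52
eef_pos: [0.461, -0.011, 0.2834]
tool_rot: [-0.946, 1.355, 0.946]
ft_force: [1.2, 0.7, -0.4]
width: 0.0602
```

```bash
cat >> g.py <<'E'
Nw=np.array([-np.sin(q)*xa[0],-np.sin(q)*xa[1],np.cos(q)]); Uw=np.array([np.cos(q)*xa[0],np.cos(q)*xa[1],np.sin(q)])
hub=np.array([X[0],X[1],.12])
def fp(u,y,n): return hub+u*Uw+y*ya+n*Nw   # face coordinates
RT=Rm(-Nw,ya)
def inF(P):
    d=np.array(P)-hub; return np.array([d@Uw,d@ya,d@Nw])
E
python3 - <<'E'
from g import *
p,Rc,s=cur();print("ch",inC(p),s["ft_force"],s["joint_positions"])
go(fp(.004,0,.167),RT)
snap("side","d13"); snap("scene","s13")
cv2.imwrite("pics/d13b.png",cv2.resize(cv2.imread("pics/d13.png")[80:260,150:290],None,fx=3.2,fy=3.2,interpolation=cv2.INTER_CUBIC))
cv2.imwrite("pics/s13b.png",cv2.resize(cv2.imread("pics/s13.png")[150:310,190:330],None,fx=3.5,fy=3.5,interpolation=cv2.INTER_CUBIC))
E
```

```text
ch [-0.17294406 -0.13572782  0.28341292] [ 1.210175    0.71431819 -0.36072807] [-1.69637509e-01 -1.06691236e-01  1.42340621e-02  1.69146568e+00
  1.27813680e-04 -1.38845472e+00]
t 12.52 move {'tx': 2.435, 'ty': -0.488, 'tz': 15.769, 'ax': 1.032, 'ay': -0.551, 'az': -0.325} rows 3.8 9.7
```

View pics/d13b.png

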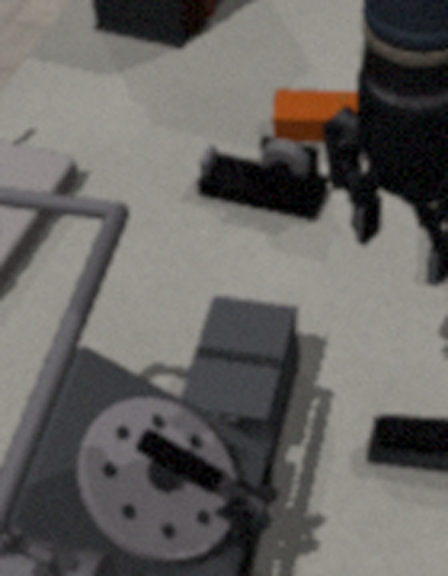

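View pics/s13b.png

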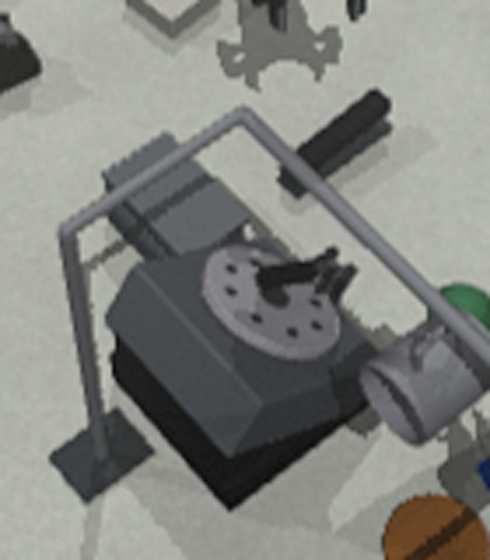

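Request:
jog_arm --motion '[{"tx": 0.3, "ty": 0, "tz": 1.6, "ax": 0.103, "ay": -0.055, "az": -0.033}, {"tx": 0.5, "ty": -0.1, "tz": 3.2, "ax": 0.206, "ay": -0.11, "az": -0.065}, {"tx": 0.7, "ty": -0.1, "tz": 4.8, "ax": 0.31, "ay": -0.165, "az": -0.1}, {"tx": 1, "ty": -0.2, "tz": 6.4, "ax": 0.413, "ay": -0.22, "az": -0.13}, {"tx": 1.2, "ty": -0.2, "tz": 8, "ax": 0.516, "ay": -0.275, "az": -0.163}, {"tx": 1.4, "ty": -0.3, "tz": 9.6, "ax": 0.62, "ay": -0.33, "az": -0.195}, {"tx": 1.7, "ty": -0.3, "tz": 11.2, "ax": 0.722, "ay": -0.386, "az": -0.228}, {"tx": 2, "ty": -0.4, "tz": 12.8, "ax": 0.826, "ay": -0.44, "az": -0.26}, {"tx": 2.2, "ty": -0.4, "tz": 14.4, "ax": 0.93, "ay": -0.496, "az": -0.293}, {"tx": 2.4, "ty": -0.5, "tz": 15.8, "ax": 1.032, "ay": -0.551, "az": -0.325}]'

```text
t: 13.45
eef_pos: [0.5219, 0.1371, 0.2559]
tool_rot: [-0.071, 0.959, 0.144]
ft_force: [0.2, 0.6, -0.1]
width: 0.0598
```

Request:
jog_arm --motion '[{"tx": 0, "ty": 0, "tz": 0, "ax": 0, "ay": 0, "az": 0}, {"tx": 0, "ty": 0, "tz": 0, "ax": 0, "ay": 0, "az": 0}, {"tx": 0, "ty": 0, "tz": 0, "ax": 0, "ay": 0, "az": 0}]'

```text
t: 13.7
eef_pos: [0.5216, 0.1363, 0.2564]
tool_rot: [-0.077, 0.962, 0.148]
ft_force: [-0.5, -0.1, 0.8]
width: 0.0595
```

```bash
python3 - <<'E'
from g import *
p,Rc,s=cur();print("face",inF(p),s["ft_force"],s["joint_positions"])
go(fp(.004,0,.167),RT)
a=snap("wrist","w14")[1]; cv2.imwrite("pics/w14b.png",cv2.resize(a,None,fx=1.56,fy=1.56,interpolation=cv2.INTER_CUBIC))
E
```

```text
face [0.00386352 0.000743   0.16375227] [-0.47083728 -0.05804754  0.75098564] [ 0.11740638 -0.5495862  -0.51907399  0.99538057  0.02483616 -0.03550608]
t 13.7 move {'tx': -0.325, 'ty': -0.073, 'tz': 0.012, 'ax': 0.007, 'ay': -0.004, 'az': -0.005} rows 0.1 0.1
```

View pics/w14b.png

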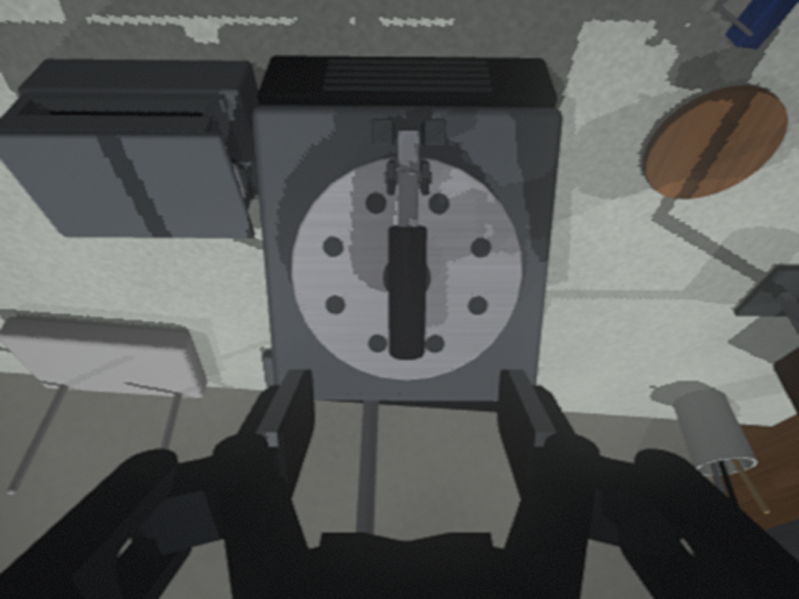

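```bash
python3 - <<'E'
from g import *
W=lc("w14")
for h in(0,.08,.15):
    f=lambda r:fp(-.058+r*np.cos(h),0,.042+r*np.sin(h))
    print(h,[np.round(proj(W,f(r))[0]*1.56,1).tolist() for r in(.024,.094)])
print("hubdisc",proj(W,fp(0,0,.018))*1.56, [np.round(proj(W,fp(0,s*.068,.018))[0]*1.56,1) for s in(-1,1)],[np.round(proj(W,fp(s*.068,0,.018))[0]*1.56,1) for s in(-1,1)])
# lid corners shut
for y in(-.234,-.103):
  for x in(-.07,.01): print("lid",x,y,np.round(proj(W,toW([x,y,.086],X))[0]*1.56))
go(fp(.004,0,.049),RT)
E
```

```text
0 [[402.4, 223.2], [401.8, 347.4]]
0.08 [[402.4, 223.7], [401.8, 352.5]]
0.15 [[402.4, 223.8], [401.7, 356.3]]
hubdisc [[402.19727316 274.50329358]] [array([286.4, 273.9]), array([517.6, 275.1])] [array([402.8, 154. ]), array([401.7, 378.6])]
lid -0.07 -0.234 [-24. 134.]
lid 0.01 -0.234 [ 59. 237.]
lid -0.07 -0.103 [216. 136.]
lid 0.01 -0.103 [252. 238.]
t 13.75 move {'tx': 11.505, 'ty': -0.08, 'tz': -0.011, 'ax': 0.006, 'ay': -0.004, 'az': -0.005} rows 2.8 0.1
```

Request:
jog_arm --motion '[{"tx": 4, "ty": 0, "tz": 0, "ax": 0, "ay": 0, "az": 0}, {"tx": 8, "ty": 0, "tz": 0, "ax": 0, "ay": 0, "az": 0}, {"tx": 10.5, "ty": 0, "tz": 0, "ax": 0, "ay": 0, "az": 0}, {"tx": 11.3, "ty": 0, "tz": 0, "ax": 0, "ay": 0, "az": 0}, {"tx": 11.3, "ty": 0, "tz": 0, "ax": 0, "ay": 0, "az": 0}, {"tx": 11.3, "ty": 0, "tz": 0, "ax": 0, "ay": 0, "az": 0}]'

```text
t: 14.25
eef_pos: [0.5856, 0.146, 0.1642]
tool_rot: [-0.075, 0.962, 0.146]
ft_force: [0.3, 0.5, -0.2]
width: 0.0596
```

```bash
python3 - <<'E'
from g import *
p,Rc,s=cur();print("face",inF(p),s["ft_force"])
a=snap("wrist","w15")[1]; cv2.imwrite("pics/w15b.png",cv2.resize(a,None,fx=1.56,fy=1.56,interpolation=cv2.INTER_CUBIC))
snap("side","d15")
E
```

```text
face [0.00399857 0.00064563 0.05111477] [ 0.31968989  0.48153116 -0.22865857]
```

View pics/w15b.png

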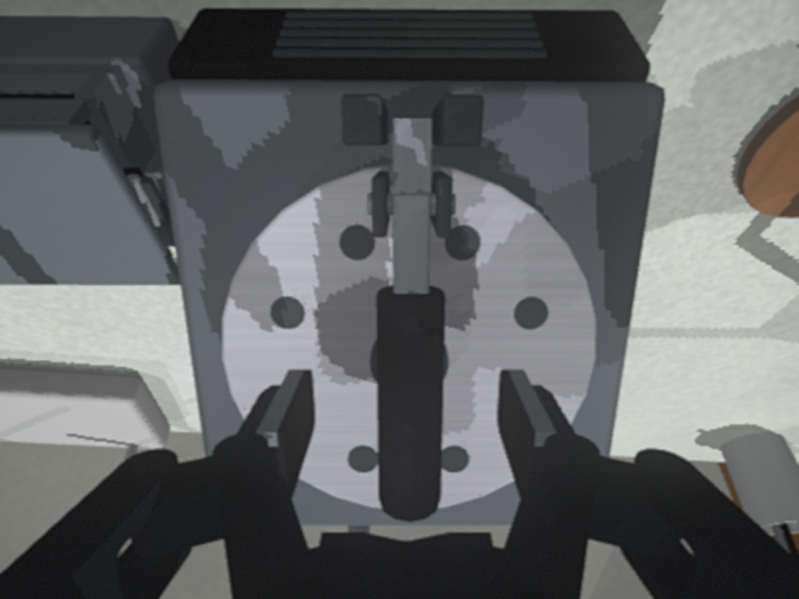

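View pics/d15.png

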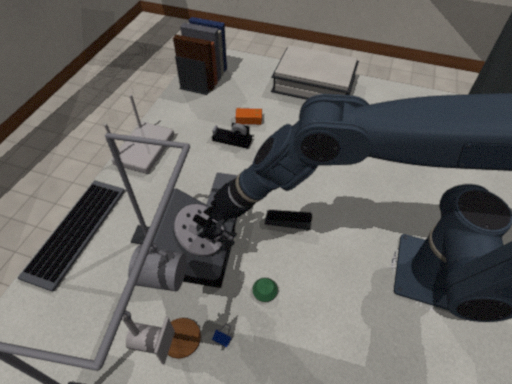

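Request:
jog_arm --motion '[{"tx": 0.2, "ty": 0.05, "tz": 0, "ax": 0, "ay": 0, "az": 0}, {"tx": 0.2, "ty": 0.05, "tz": 0, "ax": 0, "ay": 0, "az": 0}, {"tx": 0.2, "ty": 0.05, "tz": 0, "ax": 0, "ay": 0, "az": 0}, {"tx": 0.2, "ty": 0.05, "tz": 0, "ax": 0, "ay": 0, "az": 0}, {"tx": 0.2, "ty": 0.05, "tz": 0, "ax": 0, "ay": 0, "az": 0}, {"tx": 0.2, "ty": 0.05, "tz": 0, "ax": 0, "ay": 0, "az": 0}]' --jaw 0.1 --newtons 22

```text
t: 14.85
eef_pos: [0.5864, 0.1475, 0.1628]
tool_rot: [-0.075, 0.96, 0.147]
ft_force: [0.5, -0.3, 1.8]
width: 0.0193
```

```bash
python3 - <<'E'
from g import *
p,Rc,s=cur();f=inF(p);print("face",f,s["ft_force"],s["width"])
h0=np.arctan2(f[2]-.042,f[0]+.058);r=np.hypot(f[2]-.042,f[0]+.058);print(h0,r)
for h in np.arange(.2,1.61,.1):
    print(round(h,1),"tz",round((-.058+r*np.cos(h)-f[0])*100,2),"tx",round(-(.042+r*np.sin(h)-f[2])*100,2))
E
```

```text
face [0.0040598  0.00199567 0.04941567] [ 0.52667573 -0.34789377  1.77294301] 0.01927375267872452
0.11892834999641783 0.06250128776933392
0.2 tz -0.08 tx -0.5
0.3 tz -0.24 tx -1.11
0.4 tz -0.45 tx -1.69
0.5 tz -0.72 tx -2.25
0.6 tz -1.05 tx -2.79
0.7 tz -1.43 tx -3.28
0.8 tz -1.85 tx -3.74
0.9 tz -2.32 tx -4.15
1.0 tz -2.83 tx -4.52
1.1 tz -3.37 tx -4.83
1.2 tz -3.94 tx -5.08
1.3 tz -4.53 tx -5.28
1.4 tz -5.14 tx -5.42
1.5 tz -5.76 tx -5.49
1.6 tz -6.39 tx -5.51
```

Request:
jog_arm --motion '[{"tx": -0.5, "ty": 0, "tz": -0.1, "ax": 0, "ay": 0, "az": 0}, {"tx": -1.4, "ty": 0, "tz": -0.35, "ax": 0, "ay": 0, "az": 0}, {"tx": -2.25, "ty": 0, "tz": -0.7, "ax": 0, "ay": 0, "az": 0}, {"tx": -3, "ty": 0, "tz": -1.25, "ax": 0, "ay": 0, "az": 0}, {"tx": -3.75, "ty": 0, "tz": -1.85, "ax": 0, "ay": 0, "az": 0}, {"tx": -4.3, "ty": 0, "tz": -2.5, "ax": 0, "ay": 0, "az": 0}, {"tx": -4.7, "ty": 0, "tz": -3.1, "ax": 0, "ay": 0, "az": 0}, {"tx": -5, "ty": 0, "tz": -3.7, "ax": 0, "ay": 0, "az": 0}, {"tx": -5.2, "ty": 0, "tz": -4.3, "ax": 0, "ay": 0, "az": 0}, {"tx": -5.3, "ty": 0, "tz": -4.6, "ax": 0, "ay": 0, "az": 0}]'

```text
t: 15.68
eef_pos: [0.5191, 0.1369, 0.1804]
tool_rot: [-0.074, 0.958, 0.147]
ft_force: [4.8, 1.7, 0.2]
width: 0.019
```

```bash
python3 - <<'E'
from g import *
p,Rc,s=cur();f=inF(p);print("face",f,s["ft_force"],s["width"])
h0=np.arctan2(f[2]-.042,f[0]+.058);r=np.hypot(f[2]-.042,f[0]+.058);print(h0,r)
a=snap("wrist","w16")[1]
for h in np.arange(1.2,1.66,.1):
    print(round(h,1),"tz",round((-.058+.062*np.cos(h)-f[0])*100,2),"tx",round(-(.042+.062*np.sin(h)-f[2])*100,2))
E
```

```text
face [-0.04167687  0.00172422  0.10287641] [4.76837804 1.70132025 0.17363092] 0.019029291062390333
1.3088231211581547 0.06302683188880759
1.2 tz 0.61 tx 0.31
1.3 tz 0.03 tx 0.11
1.4 tz -0.58 tx -0.02
1.5 tz -1.19 tx -0.1
1.6 tz -1.81 tx -0.11
```

View pics/w16.png

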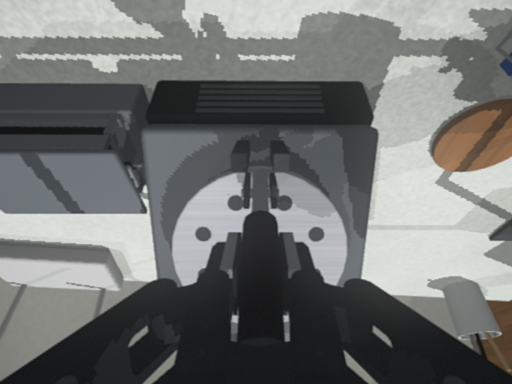

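Request:
jog_arm --motion '[{"tx": -0.05, "ty": 0, "tz": -0.6, "ax": 0, "ay": 0, "az": 0}, {"tx": -0.1, "ty": 0, "tz": -1.2, "ax": 0, "ay": 0, "az": 0}, {"tx": -0.1, "ty": 0, "tz": -1.8, "ax": 0, "ay": 0, "az": 0}, {"tx": -0.1, "ty": 0, "tz": -2.1, "ax": 0, "ay": 0, "az": 0}, {"tx": -0.1, "ty": 0, "tz": -2.1, "ax": 0, "ay": 0, "az": 0}, {"tx": -0.1, "ty": 0, "tz": -2.1, "ax": 0, "ay": 0, "az": 0}]'

```text
t: 16.23
eef_pos: [0.5015, 0.1341, 0.1699]
tool_rot: [-0.074, 0.959, 0.147]
ft_force: [-1.4, 0.1, 6.6]
width: 0.0185
```

```bash
python3 - <<'E'
from g import *
p,Rc,s=cur();f=inF(p);print("face",f,s["ft_force"],s["width"])
h0=np.arctan2(f[2]-.042,f[0]+.058);r=np.hypot(f[2]-.042,f[0]+.058);print(h0,r)
F=np.array(s["ft_force"]);print("F face",F@Uw,F@ya,F@Nw)
a=snap("wrist","w17")[1];snap("scene","s17");snap("side","d17")
cv2.imwrite("pics/s17b.png",cv2.resize(cv2.imread("pics/s17.png")[150:310,190:330],None,fx=3.5,fy=3.5,interpolation=cv2.INTER_CUBIC))
cv2.imwrite("pics/d17b.png",cv2.resize(cv2.imread("pics/d17.png")[150:310,150:310],None,fx=3.5,fy=3.5,interpolation=cv2.INTER_CUBIC))
E
```

```text
face [-0.06227758  0.00160572  0.10449211] [-1.354009    0.14637957  6.62146977] 0.018491087324329046
1.6391396673998333 0.06263833749354307
F face 2.719723700707652 0.3497096300654318 6.178950998213546
```

View pics/w17.png

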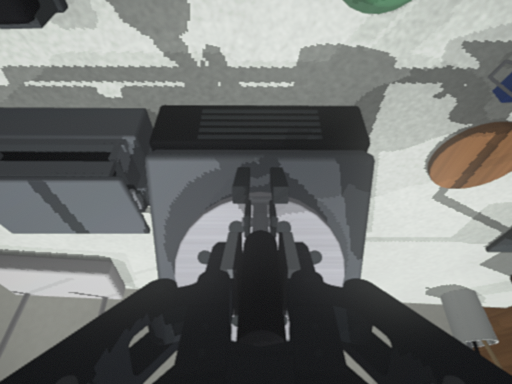

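View pics/s17b.png

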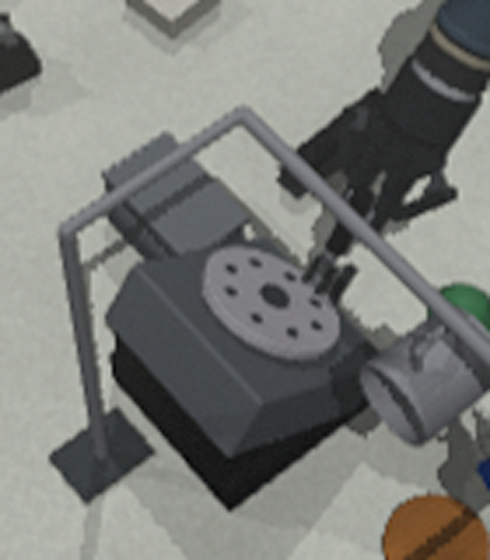

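View pics/d17b.png

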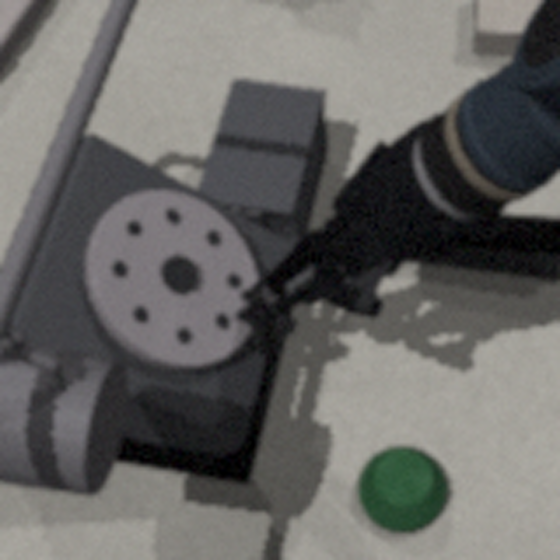

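Request:
jog_arm --motion '[{"tx": 0, "ty": 1.27, "tz": 0.28, "ax": 0, "ay": 0, "az": 0}, {"tx": 0, "ty": 2.48, "tz": 0.68, "ax": 0, "ay": 0, "az": 0}, {"tx": 0, "ty": 3.59, "tz": 1.32, "ax": 0, "ay": 0, "az": 0}, {"tx": 0, "ty": 4.53, "tz": 2.17, "ax": 0, "ay": 0, "az": 0}, {"tx": 0, "ty": 5.28, "tz": 3.2, "ax": 0, "ay": 0, "az": 0}, {"tx": 0, "ty": 5.8, "tz": 4.37, "ax": 0, "ay": 0, "az": 0}, {"tx": 0, "ty": 6.07, "tz": 5.61, "ax": 0, "ay": 0, "az": 0}, {"tx": 0, "ty": 6.07, "tz": 6.89, "ax": 0, "ay": 0, "az": 0}]'

```text
t: 17.05
eef_pos: [0.5453, 0.1999, 0.2054]
tool_rot: [-0.079, 0.969, 0.139]
ft_force: [-9.9, -10.0, 7.5]
width: 0.0182
```

```bash
cat > st.py <<'E'
from g import *
p,Rc,s=cur();f=inF(p);F=np.array(s["ft_force"])
print("t",s["t"],"face",np.round(f,4),"F",np.round([F@Uw,F@ya,F@Nw],1),"w",s["width"],"R",np.hypot(f[0],f[1]-.0018),"a",np.degrees(np.arctan2(f[1]-.0018,-f[0])),"rot",np.round(R.from_matrix(RT.T@Rc).as_rotvec(),3))
E
python3 st.py; python3 -c "
from h import *
snap('side','d18');a=snap('scene','s18')[1]
cv2.imwrite('pics/s18b.png',cv2.resize(a[130:310,190:350],None,fx=3.3,fy=3.3,interpolation=cv2.INTER_CUBIC))"; python3 st.py
```

```text
t 17.05 face [0.0018 0.06   0.103 ] F [-5.  -8.4 12.6] w 0.01816925889512738 R 0.05822908910943093 a 91.75163539495901 rot [-0.004  0.011 -0.003]
t 17.15 face [0.0044 0.0592 0.1032] F [-0.8 -5.4  7.7] w 0.017773244266283142 R 0.057561764150316545 a 94.34006356413542 rot [-0.003  0.007 -0.004]
```

View pics/s18b.png

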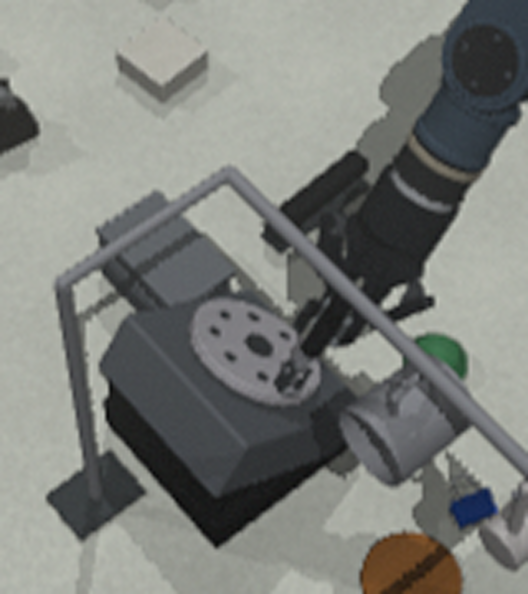

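```bash
cat > circ.py <<'E'
import sys,numpy as np
u0,y0,a0,a1,st=map(float,sys.argv[1:6]); Rr=float(sys.argv[6]) if len(sys.argv)>6 else .059
for a in np.arange(a0,a1+.1,st):
    r=np.radians(a); print(a,"ty",round((.0018+Rr*np.sin(r)-y0)*100,2),"tz",round((-Rr*np.cos(r)-u0)*100,2))
E
python3 circ.py .0046 .0618 108 228 12
```

```text
108.0 ty -0.39 tz 1.36
120.0 ty -0.89 tz 2.49
132.0 ty -1.62 tz 3.49
144.0 ty -2.53 tz 4.31
156.0 ty -3.6 tz 4.93
168.0 ty -4.77 tz 5.31
180.0 ty -6.0 tz 5.44
192.0 ty -7.23 tz 5.31
204.0 ty -8.4 tz 4.93
216.0 ty -9.47 tz 4.31
228.0 ty -10.38 tz 3.49
```

Request:
jog_arm --motion '[{"tx": -0.1, "ty": -0.39, "tz": 1.36, "ax": 0, "ay": 0, "az": 0}, {"tx": -0.1, "ty": -0.89, "tz": 2.49, "ax": 0, "ay": 0, "az": 0}, {"tx": -0.1, "ty": -1.62, "tz": 3.5, "ax": 0, "ay": 0, "az": 0}, {"tx": -0.1, "ty": -2.53, "tz": 4.35, "ax": 0, "ay": 0, "az": 0}, {"tx": -0.1, "ty": -3.6, "tz": 5, "ax": 0, "ay": 0, "az": 0}, {"tx": -0.1, "ty": -4.77, "tz": 5.4, "ax": 0, "ay": 0, "az": 0}, {"tx": -0.1, "ty": -6, "tz": 5.5, "ax": 0, "ay": 0, "az": 0}, {"tx": -0.1, "ty": -7.23, "tz": 5.4, "ax": 0, "ay": 0, "az": 0}]'

```text
t: 17.82
eef_pos: [0.5936, 0.1384, 0.232]
tool_rot: [-0.074, 0.984, 0.151]
ft_force: [-28.8, 0.4, 9.8]
width: 0.0183
```

```bash
python3 st.py; python3 -c "
from h import *
b=snap('side','d19')[1];a=snap('scene','s19')[1]
cv2.imwrite('pics/s19b.png',cv2.resize(a[130:310,190:350],None,fx=3.3,fy=3.3,interpolation=cv2.INTER_CUBIC))
cv2.imwrite('pics/d19b.png',cv2.resize(b[130:310,110:310],None,fx=3.3,fy=3.3,interpolation=cv2.INTER_CUBIC))"; python3 st.py
```

```text
t 17.8167 face [ 0.0485 -0.0081  0.1028] F [-17.6   4.8  24.3] w 0.018272662993548128 R 0.049481272392479125 a -168.45650422911734 rot [-0.004  0.026  0.01 ]
t 17.9167 face [ 0.0481 -0.0097  0.1028] F [-17.2   1.8  24.9] w 0.018331309381549345 R 0.04943072936302034 a -166.57939321220715 rot [-0.003  0.026  0.006]
```

View pics/s19b.png

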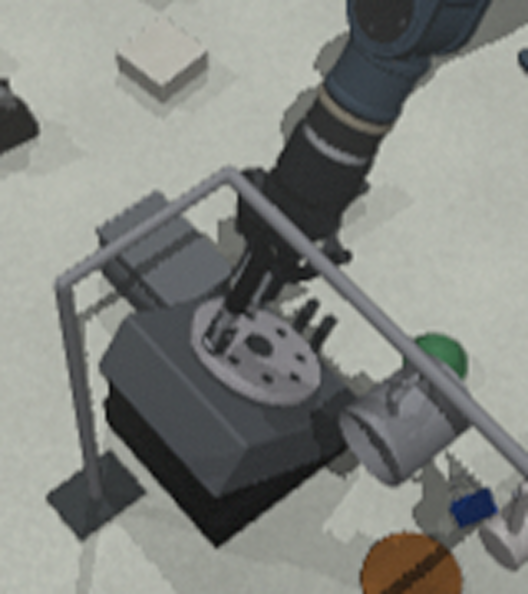

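View pics/d19b.png

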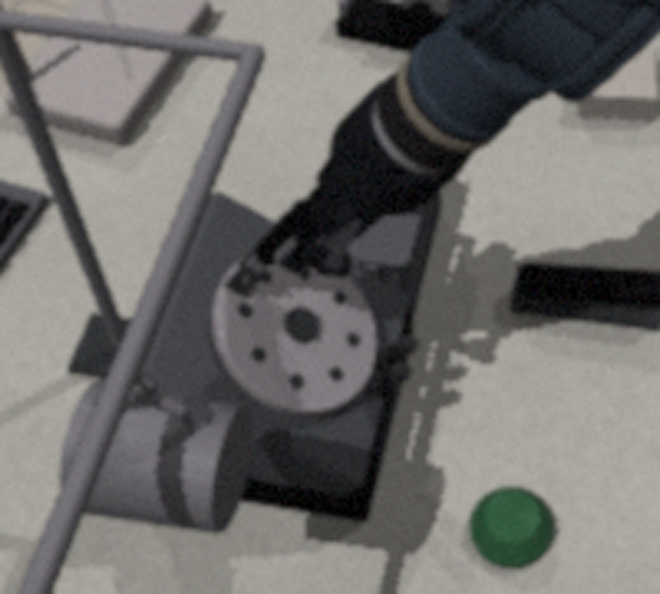

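```bash
python3 - <<'E'
from g import *
p,Rc,s=cur();print(s)
W=lc("w17")
a=snap("wrist","w20")[1]; cv2.imwrite("pics/w20b.png",cv2.resize(a,None,fx=1.56,fy=1.56,interpolation=cv2.INTER_CUBIC))
a=snap("side","d20")[1]; cv2.imwrite("pics/d20b.png",cv2.resize(a[170:260,170:270],None,fx=6,fy=6,interpolation=cv2.INTER_CUBIC))
E
```

```text
{'t': 17.9167, 'joint_positions': array([ 0.09902568, -0.33098883, -0.41095915,  0.90698405,  0.03553904,
       -0.04697771]), 'qd': array([ 0.01910691,  0.00044354,  0.00062943, -0.0067738 , -0.01129639,
        0.01427563]), 'effort': array([ -2.78901815, -17.74552703,  39.51672792, -11.87767714,
        -0.26668112,  -0.06374592]), 'eef_pos': array([0.59352471, 0.13677625, 0.23176889]), 'tool_rot': array([-0.0743828 ,  0.98418697,  0.14663558]), 'ft_force': array([-28.32097698,  -2.5497845 ,  10.50296506]), 'ft_torque': array([-0.27884294,  4.15393085,  0.27907146]), 'width': 0.018331309381549345}
```

View pics/w20b.png

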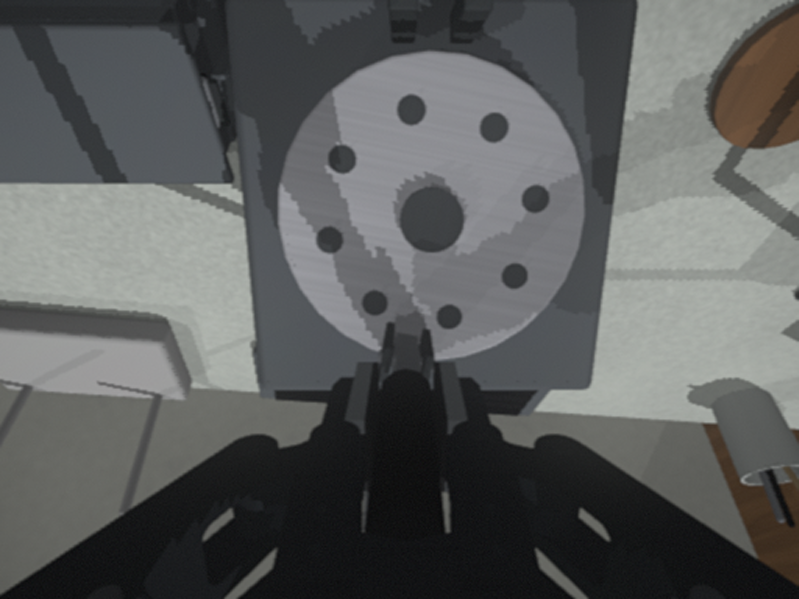

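View pics/d20b.png

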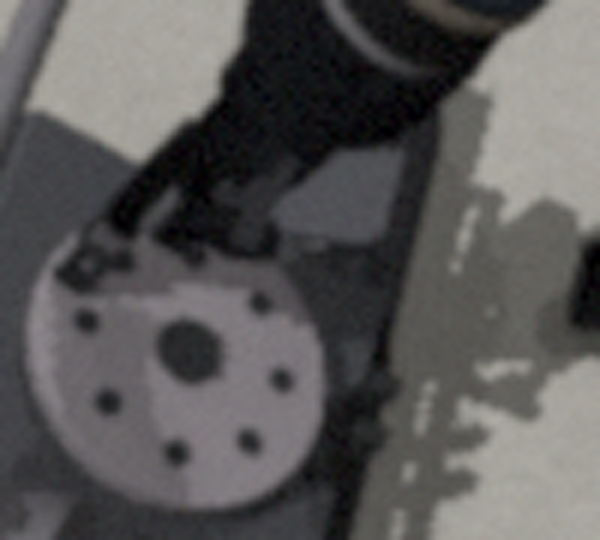

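```bash
python3 - <<'E'
from g import *
W=lc("w20");g=lambda P:np.round(proj(W,P)[0]*1.56,1)
print("disc c",g(fp(0,.0018,.018)),"L",g(fp(0,-.0662,.018)),"R",g(fp(0,.0698,.018)),"bottom",g(fp(-.068,.0018,.018)),"top",g(fp(.068,.0018,.018)))
for al in (185,190,195):
    a=np.radians(al)
    print(al,"pivot",g(fp(-.058*np.cos(a),.0018+.058*np.sin(a),.042)),[ (h,[g(fp(-(.058-r*np.cos(h))*np.cos(a),.0018+(.058-r*np.cos(h))*np.sin(a),.042+r*np.sin(h))).tolist() for r in(.024,.062,.094)]) for h in(1.4,1.6)])
E
```

```text
disc c [429.3 217.2] L [275.1 217. ] R [582.8 217.5] bottom [432.   47.2] top [427.  359.1]
185 pivot [418.3 360.1] [(1.4, [[421.3, 376.0], [428.1, 412.1], [437.5, 461.7]]), (1.6, [[420.1, 387.9], [424.1, 449.7], [429.4, 532.2]])]
190 pivot [406.5 358.7] [(1.4, [[408.9, 374.5], [414.3, 410.5], [421.8, 459.9]]), (1.6, [[406.7, 386.3], [407.0, 447.8], [407.5, 529.9]])]
195 pivot [394.9 356.3] [(1.4, [[396.7, 372.1], [400.8, 407.8], [406.3, 457.0]]), (1.6, [[393.5, 383.6], [390.2, 444.6], [385.9, 525.9]])]
```

Request:
jog_arm --motion '[{"tx": 0, "ty": 0, "tz": -1, "ax": 0, "ay": 0, "az": 0}, {"tx": 0, "ty": 0, "tz": -1, "ax": 0, "ay": 0, "az": 0}]'

```text
t: 18.18
eef_pos: [0.5908, 0.1368, 0.2303]
tool_rot: [-0.075, 0.968, 0.147]
ft_force: [-4.8, 0.0, 1.9]
width: 0.0178
```

```bash
python3 st.py
```

```text
t 18.1833 face [ 0.0451 -0.0092  0.1031] F [-2.8  0.7  4.3] w 0.017770189975308624 R 0.046387708425193026 a -166.2274311246155 rot [-0.004  0.01   0.006]
```

Request:
jog_arm --motion '[{"tx": 0, "ty": 0, "tz": 0, "ax": 0, "ay": 0, "az": 0}, {"tx": 0, "ty": 0, "tz": 0, "ax": 0, "ay": 0, "az": 0}, {"tx": 0, "ty": 0, "tz": 0, "ax": 0, "ay": 0, "az": 0}, {"tx": 0, "ty": 0, "tz": 0, "ax": 0, "ay": 0, "az": 0}]' --jaw 0.65

```text
t: 18.52
eef_pos: [0.5938, 0.1366, 0.2322]
tool_rot: [-0.075, 0.963, 0.146]
ft_force: [-0.9, -0.4, -0.7]
width: 0.0557
```

```bash
python3 st.py; python3 - <<'E'
from g import *
a=snap("wrist","w21")[1]; cv2.imwrite("pics/w21b.png",cv2.resize(a,None,fx=1.56,fy=1.56,interpolation=cv2.INTER_CUBIC))
a=snap("side","d21")[1]; cv2.imwrite("pics/d21b.png",cv2.resize(a[170:260,170:270],None,fx=6,fy=6,interpolation=cv2.INTER_CUBIC))
W=lc("w21");g=lambda P:np.round(proj(W,P)[0]*1.56,1)
for al in (185,190,195):
    a=np.radians(al)
    print(al,"pivot",g(fp(-.058*np.cos(a),.0018+.058*np.sin(a),.042)),[ (h,[g(fp(-(.058-r*np.cos(h))*np.cos(a),.0018+(.058-r*np.cos(h))*np.sin(a),.042+r*np.sin(h))).tolist() for r in(.024,.062,.094)]) for h in(1.4,1.6)])
E
```

```text
t 18.5167 face [ 0.0485 -0.0099  0.103 ] F [-1.1 -0.2 -0. ] w 0.055735249502028066 R 0.049919451216990776 a -166.4549866551402 rot [-0.004  0.005  0.005]
185 pivot [419. 356.] [(1.4, [[422.0, 372.7], [428.9, 410.5], [438.2, 462.3]]), (1.6, [[420.8, 384.4], [424.7, 447.6], [430.0, 531.5]])]
190 pivot [407.3 354.6] [(1.4, [[409.7, 371.2], [415.1, 408.9], [422.6, 460.5]]), (1.6, [[407.4, 382.8], [407.7, 445.7], [408.2, 529.2]])]
195 pivot [395.7 352.2] [(1.4, [[397.5, 368.7], [401.5, 406.2], [407.1, 457.6]]), (1.6, [[394.2, 380.2], [390.9, 442.5], [386.6, 525.4]])]
```

View pics/w21b.png

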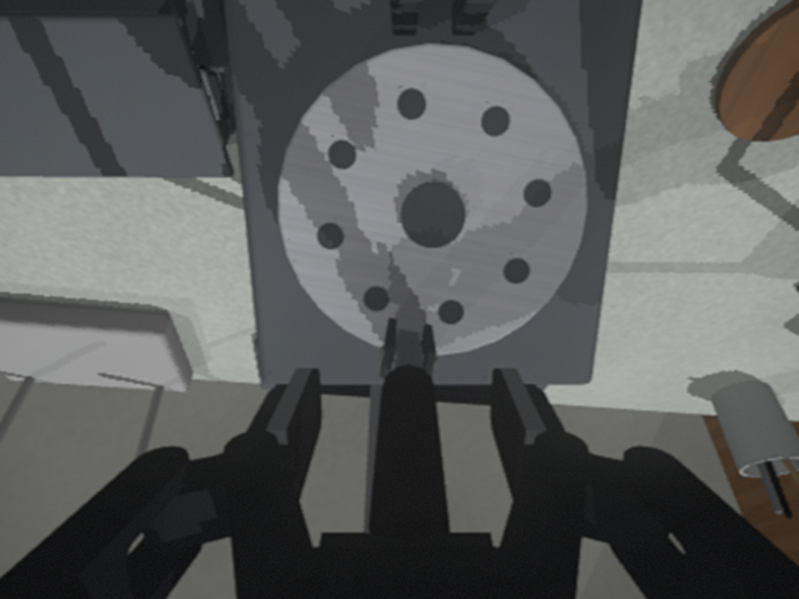

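View pics/d21b.png

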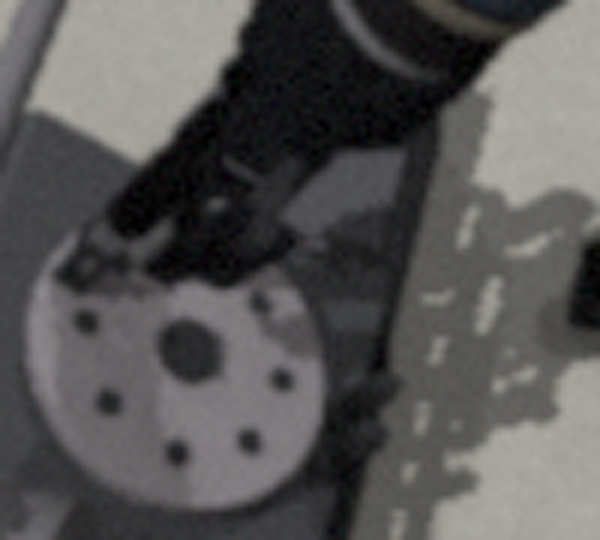

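Request:
jog_arm --motion '[{"tx": 0, "ty": 0.1, "tz": 1.05, "ax": 0, "ay": 0, "az": 0}, {"tx": 0, "ty": 0.1, "tz": 1.05, "ax": 0, "ay": 0, "az": 0}, {"tx": 0, "ty": 0.1, "tz": 1.05, "ax": 0, "ay": 0, "az": 0}]'

```text
t: 18.87
eef_pos: [0.6027, 0.1391, 0.2394]
tool_rot: [-0.075, 0.961, 0.146]
ft_force: [-0.5, -0.3, 0.5]
width: 0.0555
```

```bash
python3 st.py
```

```text
t 18.8667 face [ 0.0602 -0.0087  0.1037] F [-0.1 -0.2  0.7] w 0.0554862602065187 R 0.06112443674943113 a -170.0623428849122 rot [-0.004  0.003  0.005]
```

Request:
jog_arm --motion '[{"tx": 0, "ty": 0, "tz": 0, "ax": 0, "ay": 0, "az": 0}, {"tx": 0, "ty": 0, "tz": 0, "ax": 0, "ay": 0, "az": 0}, {"tx": 0, "ty": 0, "tz": 0, "ax": 0, "ay": 0, "az": 0}, {"tx": 0, "ty": 0, "tz": 0, "ax": 0, "ay": 0, "az": 0}, {"tx": 0, "ty": 0, "tz": 0, "ax": 0, "ay": 0, "az": 0}]' --jaw 0.1 --newtons 25

```text
t: 19.28
eef_pos: [0.602, 0.1389, 0.2387]
tool_rot: [-0.075, 0.962, 0.146]
ft_force: [-1.4, -0.5, 0.5]
width: 0.0194
```

```bash
python3 st.py; python3 circ.py 0.0588 -0.0089 198 262 8 .0595
```

```text
t 19.2833 face [ 0.0592 -0.0088  0.1035] F [-0.9 -0.3  1.2] w 0.019429084106454688 R 0.06012821316998262 a -169.8073437024414 rot [-0.004  0.004  0.005]
198.0 ty -0.77 tz -0.22
206.0 ty -1.54 tz -0.53
214.0 ty -2.26 tz -0.95
222.0 ty -2.91 tz -1.46
230.0 ty -3.49 tz -2.06
238.0 ty -3.98 tz -2.73
246.0 ty -4.37 tz -3.46
254.0 ty -4.65 tz -4.24
262.0 ty -4.82 tz -5.05
```

Request:
jog_arm --motion '[{"tx": 0, "ty": -0.77, "tz": -0.22, "ax": 0, "ay": 0, "az": 0}, {"tx": 0, "ty": -1.54, "tz": -0.53, "ax": 0, "ay": 0, "az": 0}, {"tx": 0, "ty": -2.26, "tz": -0.95, "ax": 0, "ay": 0, "az": 0}, {"tx": 0, "ty": -2.91, "tz": -1.46, "ax": 0, "ay": 0, "az": 0}, {"tx": 0, "ty": -3.49, "tz": -2.06, "ax": 0, "ay": 0, "az": 0}, {"tx": 0, "ty": -3.98, "tz": -2.73, "ax": 0, "ay": 0, "az": 0}, {"tx": 0, "ty": -4.37, "tz": -3.46, "ax": 0, "ay": 0, "az": 0}, {"tx": 0, "ty": -4.37, "tz": -3.46, "ax": 0, "ay": 0, "az": 0}]'

```text
t: 19.95
eef_pos: [0.5792, 0.0909, 0.2178]
tool_rot: [-0.074, 0.965, 0.146]
ft_force: [-5.4, 3.0, 1.0]
width: 0.0193
```

```bash
python3 st.py;  python3 - <<'E'
from g import *
a=snap("wrist","w22")[1]; cv2.imwrite("pics/w22b.png",cv2.resize(a,None,fx=1.56,fy=1.56,interpolation=cv2.INTER_CUBIC))
E
python3 st.py
```

```text
t 19.95 face [ 0.0228 -0.0529  0.1034] F [-3.5  3.8  3.6] w 0.0192837598452587 R 0.05925640292781039 a -112.6151104824256 rot [-0.003  0.007  0.005]
t 20.0 face [ 0.0228 -0.0529  0.1034] F [-3.5  3.2  4.9] w 0.019270616315439595 R 0.05926579126028185 a -112.64136468046573 rot [-0.003  0.007  0.005]
```

View pics/w22b.png

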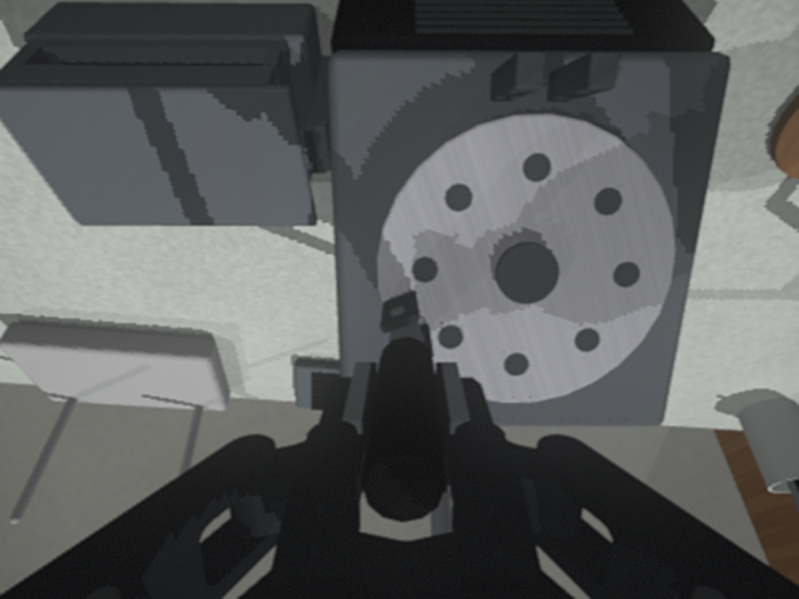

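```bash
python3 circ.py 0.0238 -0.0528 254 382 8 .0595
```

```text
254.0 ty -0.26 tz -0.74
262.0 ty -0.43 tz -1.55
270.0 ty -0.49 tz -2.38
278.0 ty -0.43 tz -3.21
286.0 ty -0.26 tz -4.02
294.0 ty 0.02 tz -4.8
302.0 ty 0.41 tz -5.53
310.0 ty 0.9 tz -6.2
318.0 ty 1.48 tz -6.8
326.0 ty 2.13 tz -7.31
334.0 ty 2.85 tz -7.73
342.0 ty 3.62 tz -8.04
350.0 ty 4.43 tz -8.24
358.0 ty 5.25 tz -8.33
366.0 ty 6.08 tz -8.3
374.0 ty 6.9 tz -8.15
382.0 ty 7.69 tz -7.9
```

Request:
jog_arm --motion '[{"tx": 0, "ty": -0.26, "tz": -0.74, "ax": 0, "ay": 0, "az": 0}, {"tx": 0, "ty": -0.43, "tz": -1.55, "ax": 0, "ay": 0, "az": 0}, {"tx": 0, "ty": -0.49, "tz": -2.38, "ax": 0, "ay": 0, "az": 0}, {"tx": 0, "ty": -0.43, "tz": -3.21, "ax": 0, "ay": 0, "az": 0}, {"tx": 0, "ty": -0.26, "tz": -4.02, "ax": 0, "ay": 0, "az": 0}, {"tx": 0, "ty": 0.02, "tz": -4.8, "ax": 0, "ay": 0, "az": 0}, {"tx": 0, "ty": 0.41, "tz": -5.53, "ax": 0, "ay": 0, "az": 0}, {"tx": 0, "ty": 0.9, "tz": -6.2, "ax": 0, "ay": 0, "az": 0}, {"tx": 0, "ty": 0.9, "tz": -6.2, "ax": 0, "ay": 0, "az": 0}]'

```text
t: 20.75
eef_pos: [0.529, 0.0927, 0.1835]
tool_rot: [-0.075, 0.96, 0.147]
ft_force: [2.8, 5.2, -3.1]
width: 0.0194
```

```bash
python3 st.py;  python3 - <<'E'
from g import *
a=snap("wrist","w23")[1]; cv2.imwrite("pics/w23b.png",cv2.resize(a,None,fx=1.56,fy=1.56,interpolation=cv2.INTER_CUBIC))
E
python3 circ.py -0.0382 -0.0438 318 390 8 .0595
```

```text
t 20.75 face [-0.0373 -0.0435  0.1037] F [ 1.2  4.7 -4.5] w 0.019398158510577173 R 0.058695253879136065 a -50.503408829416834 rot [-0.004  0.002  0.005]
318.0 ty 0.58 tz -0.6
326.0 ty 1.23 tz -1.11
334.0 ty 1.95 tz -1.53
342.0 ty 2.72 tz -1.84
350.0 ty 3.53 tz -2.04
358.0 ty 4.35 tz -2.13
366.0 ty 5.18 tz -2.1
374.0 ty 6.0 tz -1.95
382.0 ty 6.79 tz -1.7
390.0 ty 7.54 tz -1.33
```

View pics/w23b.png

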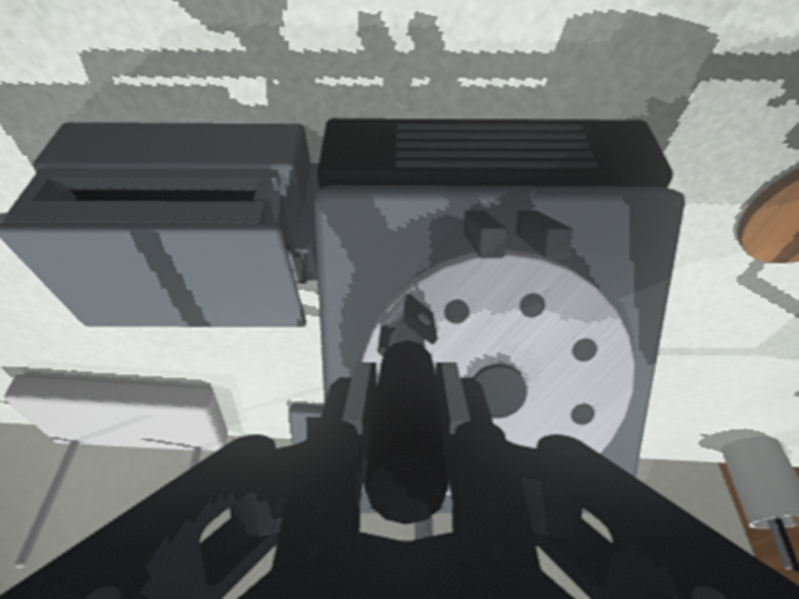

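Request:
jog_arm --motion '[{"tx": 0, "ty": 0.58, "tz": -0.6, "ax": 0, "ay": 0, "az": 0}, {"tx": 0, "ty": 1.23, "tz": -1.11, "ax": 0, "ay": 0, "az": 0}, {"tx": 0, "ty": 1.95, "tz": -1.53, "ax": 0, "ay": 0, "az": 0}, {"tx": 0, "ty": 2.72, "tz": -1.84, "ax": 0, "ay": 0, "az": 0}, {"tx": 0, "ty": 3.53, "tz": -2.04, "ax": 0, "ay": 0, "az": 0}, {"tx": 0, "ty": 4.35, "tz": -2.13, "ax": 0, "ay": 0, "az": 0}, {"tx": 0, "ty": 5.18, "tz": -2.1, "ax": 0, "ay": 0, "az": 0}, {"tx": 0, "ty": 6, "tz": -1.95, "ax": 0, "ay": 0, "az": 0}, {"tx": 0, "ty": 6, "tz": -1.95, "ax": 0, "ay": 0, "az": 0}, {"tx": 0, "ty": 6, "tz": -1.95, "ax": 0, "ay": 0, "az": 0}]'

```text
t: 21.63
eef_pos: [0.5045, 0.1492, 0.1726]
tool_rot: [-0.075, 0.962, 0.146]
ft_force: [5.8, 0.0, -4.1]
width: 0.0195
```

```bash
python3 st.py;  python3 - <<'E'
from g import *
a=snap("wrist","w24")[1]; cv2.imwrite("pics/w24b.png",cv2.resize(a,None,fx=1.56,fy=1.56,interpolation=cv2.INTER_CUBIC))
E
```

```text
t 21.6333 face [-0.0564  0.0161  0.1037] F [ 2.3 -0.8 -6.6] w 0.01953880532164056 R 0.05815802693378725 a 14.220927323158952 rot [-0.004  0.004  0.004]
```

View pics/w24b.png

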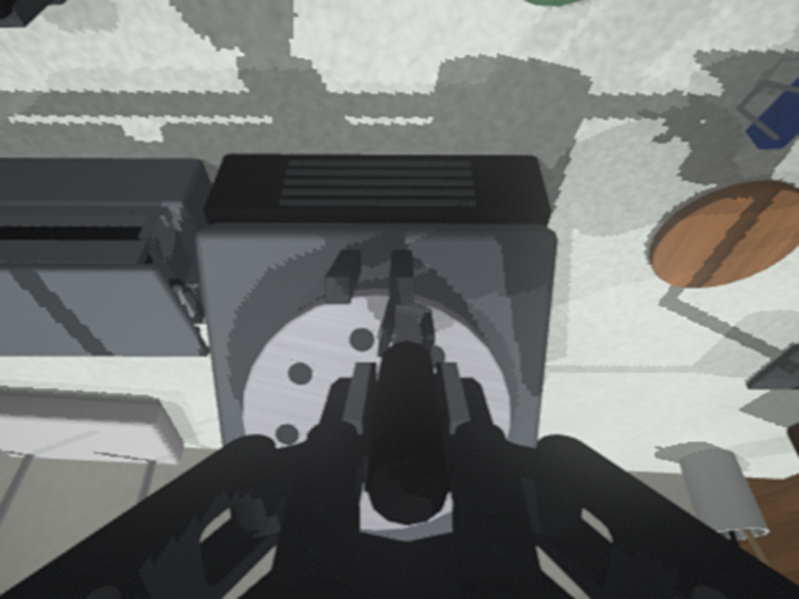

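Request:
jog_arm --motion '[{"tx": 0, "ty": 0, "tz": 0, "ax": 0, "ay": 0, "az": 0}, {"tx": 0, "ty": 0, "tz": 0, "ax": 0, "ay": 0, "az": 0}, {"tx": 0, "ty": 0, "tz": 0, "ax": 0, "ay": 0, "az": 0}, {"tx": 0, "ty": 0, "tz": 0, "ax": 0, "ay": 0, "az": 0}]' --jaw 0.7

```text
t: 22.02
eef_pos: [0.5041, 0.1493, 0.173]
tool_rot: [-0.075, 0.962, 0.147]
ft_force: [-0.7, 0.3, 0.2]
width: 0.0599
```

Request:
jog_arm --motion '[{"tx": -2, "ty": 0, "tz": 0, "ax": 0, "ay": 0, "az": 0}, {"tx": -4.5, "ty": 0, "tz": 0, "ax": 0, "ay": 0, "az": 0}, {"tx": -7.5, "ty": 0, "tz": 0, "ax": 0, "ay": 0, "az": 0}, {"tx": -11, "ty": 0, "tz": 0, "ax": 0, "ay": 0, "az": 0}, {"tx": -15, "ty": 0, "tz": 0, "ax": 0, "ay": 0, "az": 0}, {"tx": -18, "ty": 0, "tz": 0, "ax": 0, "ay": 0, "az": 0}, {"tx": -18, "ty": 0, "tz": 0, "ax": 0, "ay": 0, "az": 0}, {"tx": -18, "ty": 0, "tz": 0, "ax": 0, "ay": 0, "az": 0}]'

```text
t: 22.68
eef_pos: [0.4032, 0.1329, 0.3246]
tool_rot: [-0.074, 0.955, 0.147]
ft_force: [0.4, -1.0, -0.5]
width: 0.0599
```

```bash
python3 st.py;  python3 - <<'E'
from g import *
a=snap("wrist","w25")[1]; cv2.imwrite("pics/w25b.png",cv2.resize(a,None,fx=1.56,fy=1.56,interpolation=cv2.INTER_CUBIC))
a=snap("side","d25")[1]; cv2.imwrite("pics/d25b.png",cv2.resize(a[130:290,110:310],None,fx=3.5,fy=3.5,interpolation=cv2.INTER_CUBIC))
a=snap("scene","s25")[1]
W=lc("w25");g=lambda P:np.round(proj(W,P)[0]*1.56,1)
for al in (370,374,378):
    a=np.radians(al)
    print(al,"pivot",g(fp(-.058*np.cos(a),.0018+.058*np.sin(a),.042)),[ (h,[g(fp(-(.058-r*np.cos(h))*np.cos(a),.0018+(.058-r*np.cos(h))*np.sin(a),.042+r*np.sin(h))).tolist() for r in(.024,.094)]) for h in(1.3,1.4,1.5,1.6)])
for th in(0,.1):
  for x in(-.07,.01): print("lid",th,x,[g(toW([x,-.234+r*np.cos(th)-.006*np.sin(th),.08+r*np.sin(th)+.006*np.cos(th)],X)[0]).tolist() for r in(0,.131)])
E
```

```text
t 22.6833 face [-0.0533  0.0153  0.2871] F [-0.1 -1.1 -0.6] w 0.05985687781797819 R 0.05496212895656627 a 14.259889605723753 rot [-0.004 -0.003  0.005]
370 pivot [399.  239.3] [(1.3, [[397.2, 253.9], [390.7, 307.5]]), (1.4, [[397.8, 251.0], [393.2, 294.7]]), (1.5, [[398.3, 248.0], [395.7, 280.8]]), (1.6, [[398.9, 244.8], [398.4, 266.0]])]
374 pivot [404.  240.4] [(1.3, [[402.0, 254.9], [394.3, 308.2]]), (1.4, [[402.7, 252.0], [397.9, 295.6]]), (1.5, [[403.5, 249.1], [401.6, 282.0]]), (1.6, [[404.3, 246.0], [405.4, 267.4]])]
378 pivot [409.  241.8] [(1.3, [[406.6, 256.2], [397.9, 309.2]]), (1.4, [[407.6, 253.4], [402.5, 296.9]]), (1.5, [[408.6, 250.5], [407.3, 283.6]]), (1.6, [[409.6, 247.5], [412.2, 269.3]])]
lid 0 -0.07 [[103.0, 208.0], [261.1, 208.5]]
lid 0 0.01 [[144.5, 270.1], [280.7, 270.4]]
lid 0.1 -0.07 [[102.3, 208.0], [256.6, 219.5]]
lid 0.1 0.01 [[143.9, 270.0], [277.2, 280.9]]
```

View pics/w25b.png

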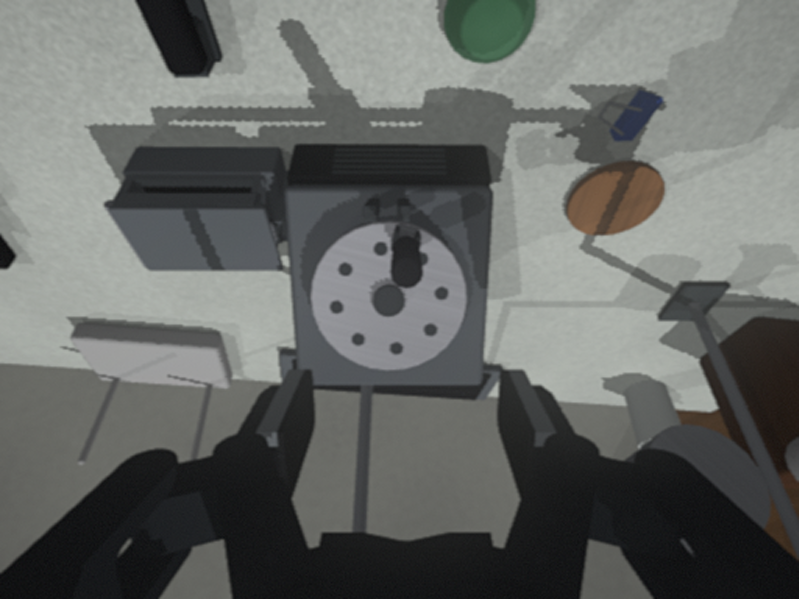

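View pics/d25b.png

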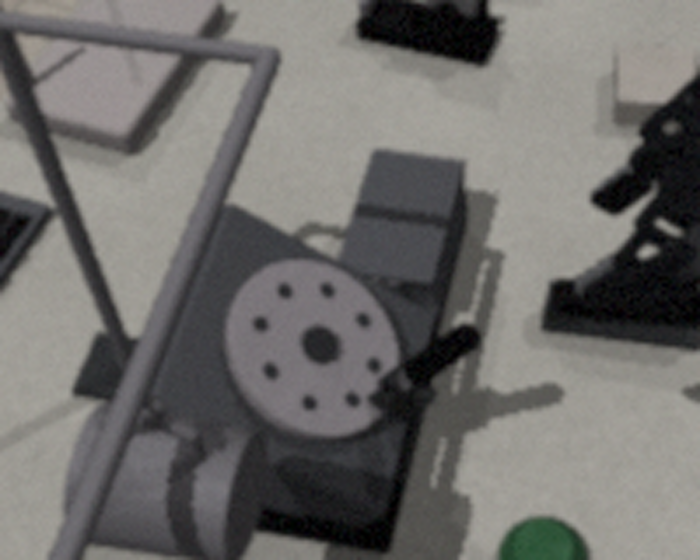

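View pics/s25.png

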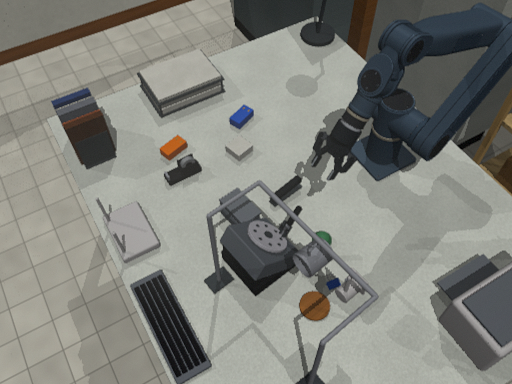

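```bash
python3 -c "
from rig import order
print(order.job_done())"
```

```text
the job is handed in; nothing more can be done
None
```

The job is handed in at about 23 s of the 72 s allowed. The pack is in the tray, the lid is shut, the handle is latched out, and the wheel has been wound just over one full turn. The hand-in gives no verdict.

**What I did**
- I picked the black pack from between the orange and blue look-alikes and seated it in the tray. The gripper was within 1 mm of the height predicted from the pick-up, and the pack felt firm on the floor.
- I pushed the lid over from outside and pressed it down. It stopped firmly at 86 mm above the desk, under 17 N.
- I pinched the handle and swung it out to its end stop, then wound the wheel clockwise to about 374° and let go.

**Last checks**
- **Lid:** its corners in the final wrist picture lie within about 9 pixels of their shut position (picture enlarged 1.56 times), and its long edges run level.
- **Handle:** the tip's place in the picture fits an angle of about 1.58 rad. The wheel angle comes from the gripper path and the same picture.
- **Bystanders:** the notes, coaster, clip, dispenser, stapler and weight look unmoved in the final pictures. I did not measure them.
- **Robot:** it ended clear of everything, with no contact force.

**What went wrong or was not confirmed**
- **Grip slip:** near the top of the first half turn the fingers slipped about 11 mm on the grip, and the wrist force rose to about 30 N. I relaxed, let go, gripped again centred on the handle, and finished the turn more slowly at under 10 N.
- **Model offset:** the measured wheel centre was about 2 mm left of my fitted model, so I corrected for it.
- **Pack:** it is hidden under the shut lid, so its final place was last seen just before the lid closed.

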